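Unlock and draw the filter tray of the bench extractor with its service key

ROBOT

A 6-joint arm with a two-finger parallel gripper is mounted at the origin on the work surface; the furniture and walls round the work are solid. World frame = base frame: x ahead of the robot, y to its left, z up, the work surface at z = 0. Lengths are in m, angles in rad, forces in N, time in s.
With the tool pointing down it reaches from about 0.325 to 0.775 m from the base axis. Payload 9.3 kg.
Tool frame: the origin (TCP) lies between the finger pads; the fingertips stand 25 mm ahead of it and the grasp point (between the pads) lies 6 mm ahead of it; z points along the fingers, y is the direction in which the jaws open and shut (so a half turn about z gives the same grasp; the last joint's range is limited). The gripper opens to 85 mm and grips with 20 to 120 N. Pads are 22 mm wide; open, the fingers measure 114 mm over their backs; the gripper's body (76 mm by 85 mm) begins 54 mm behind the grasp point. The pads swing forward as they close: fully open they stand 13 mm farther back than shut.
Start: joints at [1.179, 0.259, 0.021, 1.334, 0, 1.418], TCP at [0.13, 0.534, 0.256] pointing down, gripper open.
Joint ranges: [-3.04, 3.04], [-0.91, 1.82], [-1.04, 1.36], [-1.92, 1.95], [-1.52, 1.45], [-3.14, 3.14]. Speed limits (rad/s): [2.22, 2.22, 2.79, 3.14, 3.14, 3.14].

INTERFACE

Orientations are given as a rotation vector (axis times angle).
In Python, from rig import read_state, get_image, camera_model, job_done gives the robot as it stands.
- The arm moves only by the tool jog_arm, never from a script. Its argument "steps" is a list of rows, each a list of 3 entries, a list of its own where there are three numbers: the turn, a rotation vector about the tool's x, y, z in degrees, then the shift along the tool's x, y, z in mm, then the opening, from -1 (shut) to 1 (fully open). In form: [[[rx, ry, rz], [dx, dy, dz], fingers], ...]. A call has 1 to 20 rows; each row shifts and turns the commanded pose from where the row before left it, along the tool's axes as they then stand; what a row does not reach is not made up. A row lasts 1/12 s, in which the tool goes at most 41.7 mm and 7.16 degrees, less where a joint would pass 70% of its speed; a pose out of reach is approached as far as the arm can. A call with a gripper value outside its range is refused whole. The fingers move at their own pace and stop on an object; "force" is the grip in N (left out, the last holds). Time passes only in rows, so rows that do not move let the fingers close. It gives the time, the measured TCP pose, the force and the opening at its end, in the units of the state.
- read_state(): the state, without advancing time (a new reading comes with each control period).
- get_image(name): name is "scene" or "top" or "wrist"; returns the picture (384x512x3 uint8, red, green, blue); there is no depth.
- camera_model(name): a dict with "mtx" (3x3 intrinsics, pixels), "k1" (the pictures are not rectified: a ray, as slopes to the right and down, at radius r is drawn at 1 + k1 r^2 times it, then the intrinsics apply), "position" and "orientation" of the camera in the world. Camera axes: x right, y up, looking along -z (the intrinsics and any distortion apply to the point x, -y, -z); pixel columns grow to the right and rows downward; lengths in m; the calibration is good to about 2 mm. A picture is of the moment at which its call begins: read the wrist's pose just before it. camera_model takes no time and is no camera call; for the wrist camera it gives the pose at the moment of the call.
- job_done(): hands the job in, once; it reports no verdict.
The state is a dict: "clock": time; "joint_pos": joint angles; "joint_vel": joint speeds; "joint_torque": joint torques, N m; "position": TCP position; "tool_rot": TCP orientation; "contact_force": force on the tool from outside, world axes, zero at the start; "torque": the same for the moment, N m; "grip_width": finger opening in m.
Only numpy, scipy, OpenCV 4.12 (cv2) and the standard library are available. Lean on these libraries where they do the work, as an engineer would, in place of code of your own. Each camera call takes 0.05 s, during which the arm holds its last target.

TASK

The filter tray of the grey bench extractor is due for a change. Take the red-handled square key from its hole in the wooden block, push it fully home into the lock socket on top of the extractor and turn it clockwise a quarter turn, from the red dot to the green; then lift it out, lower its nose into the eye on the front of the dusty tray and pull the tray out to its stop with the key. Leave the tray out and unlocked, stand the key back fully down in its hole in the block, let go, and leave the tin, spool and bottle nearby as they are.

Things in the scene. Friction and masses are not known exactly. Their poses are not given: they have to be found in the camera images.
- extractor: Grey metal downdraft box, fixed, 220 (x) x 260 (y) x 96 mm high; origin: centre of underside, z up, x to its rear; its tray comes out of its right side, along -y. Grilled top with a green boot last (139 mm tall) fixed on it, over 100 mm from the lock. A plain strip 66 mm wide along the top's -y edge carries the lock: axis at x = 0, y = -97 mm, red dot on its +x side, green dot on its -y side.
- socket (a point): Centre of the mouth of the square lock socket, in the top of a brass barrel (22.5 mm square) 6 mm below the extractor's top, in a round recess 33 mm across. Socket 13.5 mm square, 18 mm deep below this point, sides parallel to this frame's x and y; z up. The frame turns with the barrel, whose white pointer line is on the +x side; at lock = 0 its axes are the extractor's.
- lock (a joint): Lock angle, rad: 0 = locked, pointer at the red dot; pi/2 = unlocked, pointer at the green dot; stops at both ends. Grows clockwise seen from above. Starts at 0 to 0.15, turns against about 0.05 N m of friction, stays where it is left. Below about 1.0 its cam holds the tray shut. The key has about 0.13 rad of play in the socket either way.
- tray (a joint): How far the filter tray is out, in m: 0 = shut, 0.10 = at its stop. It slides along the extractor's -y against about 1.5 N of friction plus light drag, and stays where it is left.
- pull_eye (a point): Centre of the eye, on the upper face (z = 49 mm) of a flat steel tongue on the tray's front: tongue 46 mm wide, 5 mm thick, round hole 24 mm across, centre 29 mm out from the extractor's right side when shut; 44 mm of open space under it. Axes as the extractor's; it moves with the tray.
- block: Light wooden tool block 170 (x) x 60 (y) x 45 mm high, fixed on the bench; origin at the centre of its underside. Key hole at x = +55 mm; a green-handled and a yellow-handled awl stand fixed at x = -30 and -64 mm, their tops 123 mm above the bench.
- key_hole (a point): Centre of the mouth of the key's round hole in the top of the block: 21 mm across, 32 mm deep, at z = 45 mm. z up.
- key: T-shaped key, 110 mm tall, about 0.12 kg, standing nose down in the block, leaning up to a few degrees. Origin: centre of the nose's end face, z up the shank. Square steel shank 12 x 12 mm, sides parallel to x and y; the lowest 6 mm taper to 7.6 mm square. Red crossbar on top, 64 mm along x, 14 mm thick along y, z = 88 to 110 mm: grip it across y at z = 99 mm.
- key_nose (a point): The same point as the key's origin: centre of the nose's end face.
- wax_tin: Small metal tin with black cap and green band, 62 mm across, 52 mm tall; bystander; origin at its underside.
- black_spool: Wooden spool of black waxed thread, 41 mm across, 62 mm tall, standing; bystander; origin at its underside.
- dye_bottle: Small tan bottle with a black cap, 36 mm across, 66 mm tall; bystander; origin at its underside.
Mind the look-alikes: they are no part of the job. Of the things like the key, leave any that is yellow; of the rest the smaller one is meant. There is more than one size of the block; the one meant has the size given above.

How it is judged:
By the outcome, as a careful person would: the job done as asked, in the order asked, and still so for the second after the job is handed in, with the robot touching nothing.
It also fails if it takes over 59 s, if anything falls off the work surface, if the arm or the gripper's body presses on something with over 40 N, if the wrist force passes 120 N, or if a joint passes its speed limit or range.

## Working session

There is one attempt and no reset: what is moved stays moved. The work goes in short steps, Python scripts to look and compute and a tool call to move; the robot and the scene stay as the last step left them, time stands still between calls to the robot, and variables do not carry over. Pictures are saved under pics/ and viewed, and the job is handed in when it is done.

Besides the shell and the picture viewer there is one more tool, called after ">>>" by a JSON object that holds its "name" and its "arguments", one argument or row to a line. jog_arm: Moves the arm, as the interface text tells. Its arguments: {"type":"object","properties":{"steps":{"type":"array","items":{"type":"array"}},"force":{"type":"number"}},"required":["steps"]}

```bash
ls; mkdir -p pics
python3 - <<'E'
from rig import *
import cv2,json
s=read_state(); print(s)
for n in ("scene","top","wrist"):
    m=camera_model(n); print(n,m)
    cv2.imwrite(f"pics/{n}0.png",get_image(n)[:,:,::-1])
E
```

```text
pics
{'clock': 0.0, 'joint_pos': array([1.17939832e+00, 2.59175963e-01, 2.07689229e-02, 1.33369461e+00,
       3.47090627e-05, 1.41821138e+00]), 'joint_vel': array([ 1.10521021e-03,  4.01808321e-04, -4.43168992e-04,  2.66987232e-05,
        1.42094098e-03,  1.69391618e-03]), 'joint_torque': array([ 1.38329397e-03, -5.55637550e+01,  3.44530249e+01,  1.35319339e-02,
       -2.93582332e-05, -3.80650170e-05]), 'position': array([0.12999579, 0.53416656, 0.25567778]), 'tool_rot': array([-3.74190087e-01, -3.11884098e+00,  1.96012693e-03]), 'contact_force': array([-0.47094828, -0.50089192, -0.47706263]), 'torque': array([ 0.03794568, -0.03881544, -0.00648811]), 'grip_width': 0.0855006853428101}
scene {'mtx': array([[391.94337583,   0.        , 256.42602259],
       [  0.        , 391.94337583, 191.92847628],
       [  0.        ,   0.        ,   1.        ]]), 'k1': -0.13558227980409585, 'position': array([-0.04018752, -0.66052671,  0.96733901]), 'orientation': array([ 0.68554053, -0.26605235, -0.71696616])}
top {'mtx': array([[448.0408065 ,   0.        , 255.62934551],
       [  0.        , 448.0408065 , 187.47068082],
       [  0.        ,   0.        ,   1.        ]]), 'k1': -0.1618108024166623, 'position': array([ 0.39358948, -0.0707007 ,  1.19683883]), 'orientation': array([ 0.04079183, -0.03959085, -1.54219432])}
wrist {'mtx': array([[293.00294918,   0.        , 258.66331247],
       [  0.        , 293.00294918, 191.31867499],
       [  0.        ,   0.        ,   1.        ]]), 'k1': -0.02515807991855485, 'position': array([0.0617332 , 0.5518559 , 0.37341946]), 'orientation': array([-0.23988534, -0.18612416,  1.32201992])}
```

View pics/scene0.png

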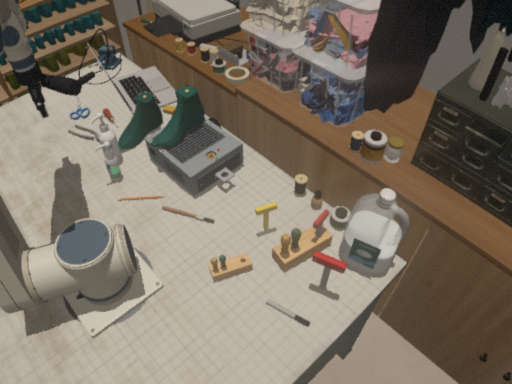

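View pics/top0.png

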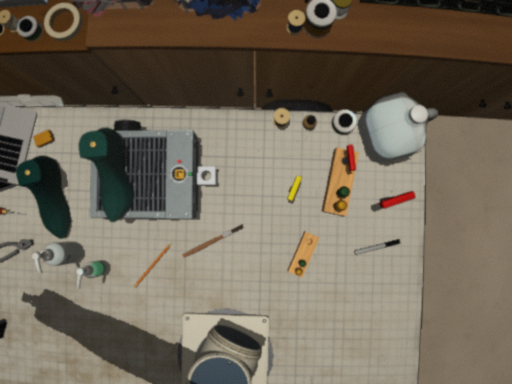

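View pics/wrist0.png

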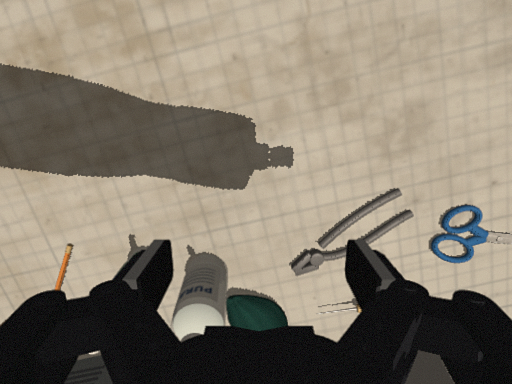

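The scene picture shows the extractor at (195,155), tongue eye at (225,178), the large block at (302,244) and a small one at (230,266). There are three key-like things: yellow T (266,215), red T in the large block (320,222), and red T at (330,262). I'll check these in an enlarged crop.

```bash
cat > h.py <<'E'
import numpy as np, cv2
from scipy.spatial.transform import Rotation as R
from rig import *
def ray(m,uv):
    K=m["mtx"];uv=np.array(uv,float)
    p=cv2.undistortPoints(uv.reshape(1,1,2),K,np.array([m["k1"],0,0,0.])).ravel()
    d=R.from_rotvec(m["orientation"]).apply([p[0],-p[1],-1.])
    return np.array(m["position"]),d/np.linalg.norm(d)
def plane(m,uv,z):
    o,d=ray(m,uv); return o+d*(z-o[2])/d[2]
def tri(obs):
    A=np.zeros((3,3));b=np.zeros(3)
    for m,uv in obs:
        o,d=ray(m,uv);P=np.eye(3)-np.outer(d,d);A+=P;b+=P@o
    X=np.linalg.solve(A,b)
    res=[np.linalg.norm((np.eye(3)-np.outer(d,d))@(X-o)) for o,d in (ray(m,uv) for m,uv in obs)]
    return X,np.array(res)*1000
def proj(m,X):
    p=R.from_rotvec(m["orientation"]).inv().apply(np.array(X)-m["position"])
    x,y=p[0]/-p[2],-p[1]/-p[2];r2=x*x+y*y;f=1+m["k1"]*r2
    K=m["mtx"];return np.array([K[0,0]*x*f+K[0,2],K[1,1]*y*f+K[1,2]])
def crop(img,u0,v0,u1,v1,s,name):
    cv2.imwrite(name,cv2.resize(img[v0:v1,u0:u1,::-1],None,fx=s,fy=s,interpolation=cv2.INTER_CUBIC))
E
python3 - <<'E'
from h import *
a=cv2.imread("pics/scene0.png")[:,:,::-1];b=cv2.imread("pics/top0.png")[:,:,::-1]
x=cv2.resize(a[190:310,195:365],None,fx=4,fy=4,interpolation=2);cv2.imwrite("pics/c1.png",x[:,:,::-1])
crop(b,270,130,430,280,4,"pics/c2.png")
crop(b,80,110,230,230,5,"pics/c3.png")
E
```

```text
(no output)
```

View pics/c1.png

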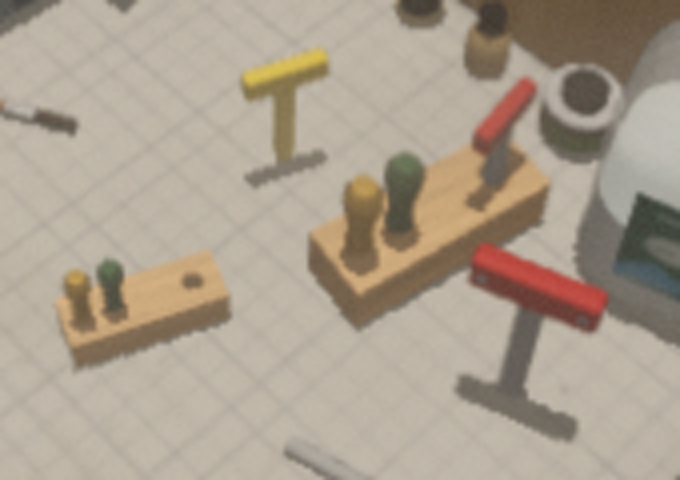

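View pics/c2.png

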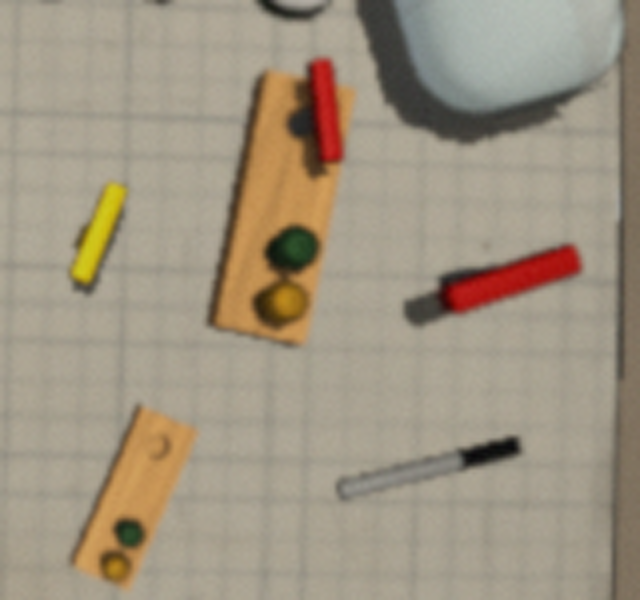

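View pics/c3.png

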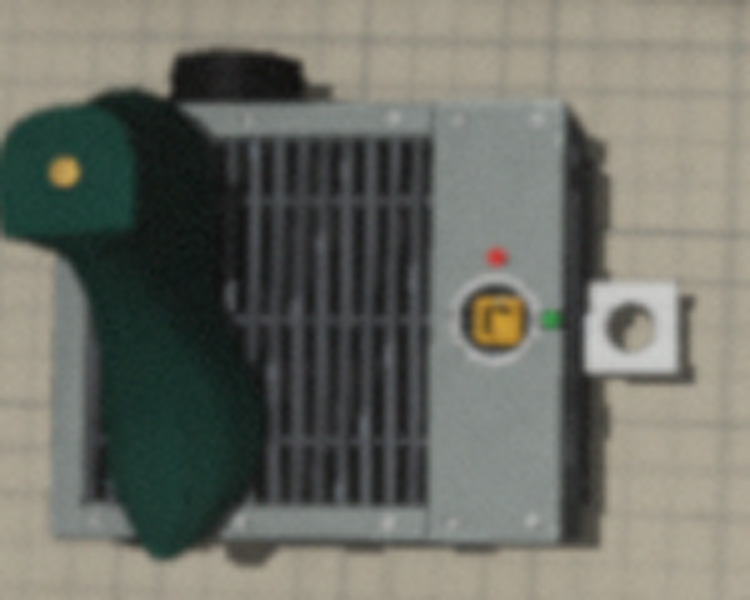

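Key candidates: yellow T at top (295,188) is excluded by colour; the red T at top (397,200) is bigger and stands on the bench; the red T at top (351,157), standing in the large block, is smaller and is the one meant. Next I measure sizes and positions.

Run:
```python
from h import *
np.set_printoptions(precision=4,suppress=True)
M={n:camera_model(n) for n in("scene","top")}
I={n:cv2.imread(f"pics/{n}0.png") for n in M}
def comps(n,lo,hi,area=20,roi=None):
    hsv=cv2.cvtColor(I[n],cv2.COLOR_BGR2HSV); m=cv2.inRange(hsv,lo,hi)
    if lo[0]==0 and hi[0]<8: m|=cv2.inRange(hsv,(172,lo[1],lo[2]),(180,255,255))
    k,l,s,c=cv2.connectedComponentsWithStats(m)
    out=[]
    for i in range(1,k):
        if s[i,4]>area:
            cn=cv2.findContours((l==i).astype(np.uint8),0,2)[0][0]
            out.append((s[i,4],c[i],cv2.boxPoints(cv2.minAreaRect(cn))))
    return out
for n in M:
    print(n,"red")
    for a,c,b in comps(n,(0,150,80),(7,255,255)): print(a,c,b.round(1).tolist())
    print("wood")
    for a,c,b in comps(n,(10,90,110),(20,190,255),80): print(a,c,b.round(1).tolist())
m=M["top"]
def P(u,v,z): return plane(m,(u,v),z)
# block corners in top from crop c2 (x/4+270, y/4+130)
for nm,L in (("big",[(268,72),(354,92),(300,346),(212,324)]),("small",[(140,407),(198,430),(127,588),(75,565)])):
    q=[P(270+x/4,130+y/4,0.045 if nm=="big" else .03) for x,y in L]
    print(nm,np.array(q),[np.linalg.norm(q[i]-q[(i+1)%4]) for i in range(4)])
# extractor top corners c3
q=[P(80+x/5,110+y/5,.096) for x,y in((565,102),(560,542),(52,537))]
print("extr",np.array(q),np.linalg.norm(q[0]-q[1]),np.linalg.norm(q[1]-q[2]))
print("sock",P(80+498/5,110+321/5,.09),"eye",P(80+632/5,110+327/5,.049),"red",P(80+497/5,110+257/5,.096),"green",P(80+552/5,110+320/5,.096))
```

```text
scene red
24 [106.875  112.7083] [[103.5999984741211, 110.19999694824219], [106.4000015258789, 108.80000305175781], [110.0, 116.0], [107.19999694824219, 117.4000015258789]]
188 [329.3723 259.3351] [[312.6000061035156, 255.39999389648438], [314.79998779296875, 250.10000610351562], [346.29998779296875, 263.3999938964844], [344.0, 268.70001220703125]]
wood
101 [28.0495  2.901 ] [[18.100000381469727, 3.0], [40.0, -5.300000190734863], [42.099998474121094, 0.20000000298023224], [20.200000762939453, 8.399999618530273]]
698 [63.9169 15.4499] [[21.0, 23.799999237060547], [104.0, -8.399999618530273], [108.4000015258789, 3.0999999046325684], [25.5, 35.20000076293945]]
206 [338.835   31.2039] [[326.70001220703125, 16.200000762939453], [333.5, 12.600000381469727], [351.79998779296875, 46.29999923706055], [345.0, 50.0]]
11628 [375.4149 150.6715] [[124.19999694824219, 22.200000762939453], [181.60000610351562, -67.69999694824219], [568.4000244140625, 179.10000610351562], [511.0, 269.0]]
361 [63.9307 42.4958] [[30.600000381469727, 47.29999923706055], [96.0999984741211, 20.0], [100.80000305175781, 31.
[... 2280 characters left out ...]
8  0.045 ]
 [ 0.5504 -0.3348  0.045 ]
 [ 0.3842 -0.302   0.045 ]
 [ 0.397  -0.2443  0.045 ]] [np.float64(0.058060898391763247), np.float64(0.1694036094087141), np.float64(0.05905858055800595), np.float64(0.16802219878719687)]
small [[ 0.3418 -0.2007  0.03  ]
 [ 0.3277 -0.2391  0.03  ]
 [ 0.2237 -0.1955  0.03  ]
 [ 0.238  -0.1612  0.03  ]] [np.float64(0.04085204844569333), np.float64(0.11275070802856157), np.float64(0.03717504712804218), np.float64(0.11109103216756856)]
extr [[0.5881 0.0909 0.096 ]
 [0.3695 0.0854 0.096 ]
 [0.3632 0.3436 0.096 ]] 0.2185958805472394 0.2583608618169399
sock [0.4782 0.1211 0.09  ] eye [0.4801 0.0586 0.049 ] red [0.5096 0.1218 0.096 ] green [0.479  0.0931 0.096 ]
```

```bash
cat >> h.py <<'E'
def tool():
    s=read_state(); return np.array(s["position"]),R.from_rotvec(s["tool_rot"])
def delta(target,p=None,r=None):
    if p is None: p,r=tool()
    return r.inv().apply(np.array(target)-p)*1000
E
python3 - <<'E'
from h import *
np.set_printoptions(precision=4,suppress=True)
M={n:camera_model(n) for n in("scene","top","wrist")}
p,r=tool(); print(r.as_matrix())
for d in [(0,0,.025),(0,0,.1),(0,0,.2),(.05,0,.2),(0,.05,.2)]: print(d,proj(M["wrist"],p+r.apply(d)))
m=M["top"]
e1=plane(m,(349.3,145.),.123);e2=plane(m,(353.,169.7),.123);print("bar",e1,e2,np.linalg.norm(e1-e2),np.degrees(np.arctan2(*(e1-e2)[1::-1])))
f1=plane(m,(414,193.8),.15);f2=plane(m,(382,204.5),.15);print("bigbar",np.linalg.norm(f1-f2))
s=lambda x,y:(195+x/4-.4,190+y/4-.4); t=lambda x,y:(270+x/4-.4,130+y/4-.4)
print("bar far",tri([(M["scene"],s(527,86)),(m,t(321,63))]))
print("bar near",tri([(M["scene"],s(484,142)),(m,t(332,160))]))
e=np.array([[.5616,-.2778],[.5504,-.3348],[.3842,-.302],[.397,-.2443]]);c=e.mean(0)
x=(e[0]+e[1]-e[2]-e[3]);x/=np.linalg.norm(x);print("block",c,np.degrees(np.arctan2(x[1],x[0])),"hole",c+.055*x)
for tg in [(0.13,.534,.33),(.45,-.28,.33)]: print(delta(tg))
E
```

```text
[[-0.9716  0.2366 -0.0004]
 [ 0.2366  0.9716 -0.001 ]
 [ 0.0001 -0.001  -1.    ]]
(0, 0, 0.025) [257.2119 243.7699]
(0, 0, 0.1) [257.7083 200.5443]
(0, 0, 0.2) [258.0285 172.7145]
(0.05, 0, 0.2) [257.9641 126.6922]
(0, 0.05, 0.2) [303.1117 172.6949]
bar [ 0.5586 -0.294   0.123 ] [ 0.4986 -0.3038  0.123 ] 0.06087378118396241 9.328203995359361
bigbar 0.08306134514272782
bar far (array([ 0.5592, -0.2971,  0.1151]), array([0.1848, 0.1848]))
bar near (array([ 0.5013, -0.3065,  0.1123]), array([1.9216, 1.9216]))
block [ 0.4733 -0.2897] -11.333246456142884 hole [ 0.5272 -0.3005]
[  0.0006  -0.2789 -74.1913]
[-503.4951 -715.4626  -73.5284]
```

>>> {"name": "jog_arm", "arguments": {
  "steps": [
    [[0, 0, -5.75], [0, 0, -18.5], 1],
    [[0, 0, -5.75], [0, 0, -18.5], 1],
    [[0, 0, -5.75], [0, 0, -18.5], 1],
    [[0, 0, -5.75], [0, 0, -18.5], 1],
    [[0, 0, 0], [-14.2, -32.3, 0], 1],
    [[0, 0, 0], [-14.2, -32.3, 0], 1],
    [[0, 0, 0], [-14.2, -32.3, 0], 1],
    [[0, 0, 0], [-14.2, -32.3, 0], 1],
    [[0, 0, 0], [-14.2, -32.3, 0], 1],
    [[0, 0, 0], [-14.2, -32.3, 0], 1],
    [[0, 0, 0], [-14.2, -32.3, 0], 1],
    [[0, 0, 0], [-14.2, -32.3, 0], 1],
    [[0, 0, 0], [-14.2, -32.3, 0], 1],
    [[0, 0, 0], [-14.2, -32.3, 0], 1],
    [[0, 0, 0], [-14.2, -32.3, 0], 1],
    [[0, 0, 0], [-14.2, -32.3, 0], 1],
    [[0, 0, 0], [-14.2, -32.3, 0], 1]
  ]
}}

```text
clock: 1.57
position: [0.3807, 0.1482, 0.3303]
tool_rot: [-0.255, 3.131, 0.0]
contact_force: [1.2, 1.0, 1.1]
grip_width: 0.0855
```

Run:
```python
from h import *
p,r=tool(); m=camera_model("wrist"); im=get_image("wrist"); cv2.imwrite("pics/w1.png",cv2.resize(im[:,:,::-1],None,fx=1.5,fy=1.5,interpolation=2))
np.savez("w1.npz",mtx=m["mtx"],k1=m["k1"],position=m["position"],orientation=m["orientation"],im=im)
print(p,r.as_matrix()[:,0],delta((.45,-.28,.33)))
for X in [(.4782,.1211,.09),(.4801,.0586,.049)]:print(proj(m,X))
```

```text
[0.38066839 0.14822956 0.3303354 ] [-9.86810385e-01 -1.61880283e-01 -1.92965669e-04] [   2.11927174 -429.56703837    0.8134618 ]
[226.27167913 233.53805013]
[186.58612797 216.58607246]
```

View pics/w1.png

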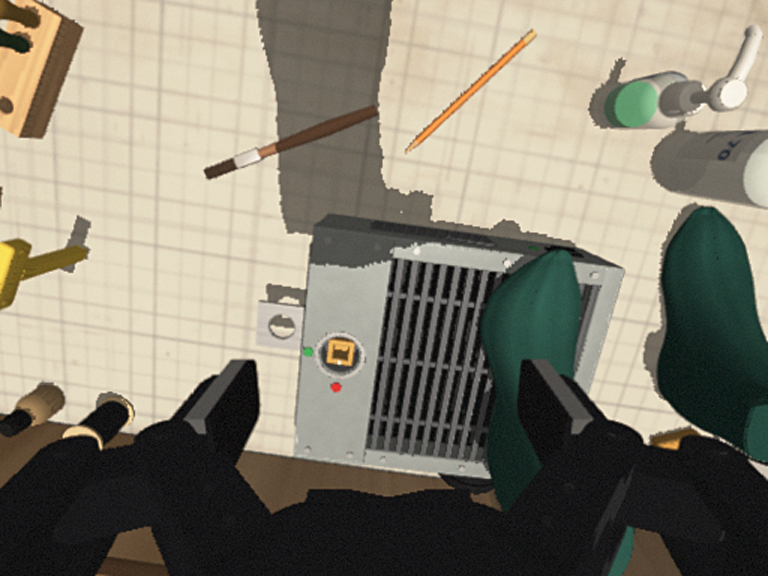

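>>> {"name": "jog_arm", "arguments": {
  "steps": [
    [[0, 0, 0], [-4.2, -35.6, 0], 1],
    [[0, 0, 0], [-4.2, -35.6, 0], 1],
    [[0, 0, 0], [-4.2, -35.6, 0], 1],
    [[0, 0, 0], [-4.2, -35.6, 0], 1],
    [[0, 0, 0], [-4.2, -35.6, 0], 1],
    [[0, 0, 0], [-4.2, -35.6, 0], 1],
    [[0, 0, 0], [-4.2, -35.6, 0], 1],
    [[0, 0, 0], [-4.2, -35.6, 0], 1],
    [[0, 0, 0], [-4.2, -35.6, 0], 1],
    [[0, 0, 0], [-4.2, -35.6, 0], 1],
    [[0, 0, 0], [-4.2, -35.6, 0], 1],
    [[0, 0, 0], [-4.2, -35.6, 0], 1],
    [[0, 0, 0], [-4.2, -35.6, 0], 1],
    [[0, 0, 0], [0, 0, 0], 1]
  ]
}}

```text
clock: 2.78
position: [0.51, -0.3033, 0.3277]
tool_rot: [0.249, -3.13, -0.001]
contact_force: [0.1, 1.5, -0.4]
grip_width: 0.0856
```

Run:
```python
from h import *
p,r=tool(); m=camera_model("wrist"); im=get_image("wrist"); cv2.imwrite("pics/w2.png",cv2.resize(im[:,:,::-1],None,fx=1.5,fy=1.5,interpolation=2))
np.savez("w2.npz",mtx=m["mtx"],k1=m["k1"],position=m["position"],orientation=m["orientation"],im=im)
crop(im,170,110,350,260,4,"pics/w2c.png")
print(p,r.as_matrix()[:,0])
for X in [(.5272,-.3005,.045),(.529,-.3,.123)]:print(proj(m,X))
```

```text
[ 0.50999195 -0.30332164  0.32773447] [-0.98736694 -0.15843757  0.002018  ]
[258.19559184 172.28540926]
[258.28233184 188.46507559]
```

View pics/w2.png

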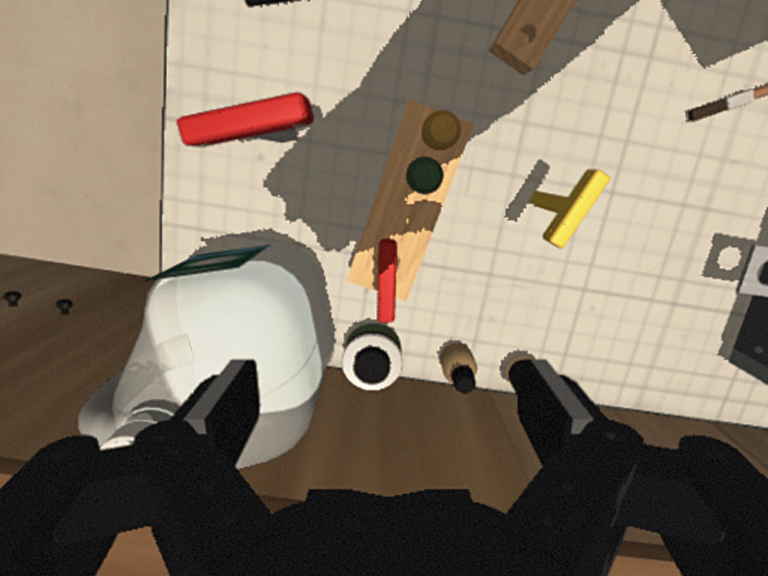

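View pics/w2c.png

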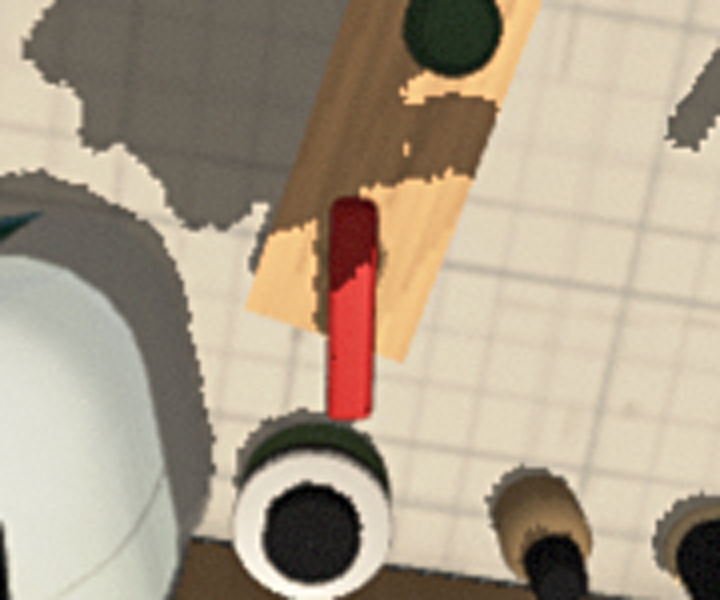

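Run:
```python
from h import *
np.set_printoptions(precision=4,suppress=True)
W=dict(np.load("w2.npz"));T=camera_model("top");S=camera_model("scene")
I=cv2.imread("pics/scene0.png")
crop(I[:,:,::-1],300,200,340,250,12,"pics/k1.png")
cr=lambda x,y:(170+(x+.5)/4-.5,110+(y+.5)/4-.5)
tp=lambda x,y:(270+(x+.5)/4-.5,130+(y+.5)/4-.5)
print("near",tri([(W,cr(354,198)),(T,tp(332,160))]))
print("far",tri([(W,cr(350,418)),(T,tp(320,61))]))
for z in(.115,.123): print(plane(W,cr(354,198),z),plane(W,cr(350,418),z))
# block end in wrist
q=[plane(W,cr(x,y),.045) for x,y in((247,310),(403,361))];print("end",q,np.linalg.norm(q[0]-q[1]))
w1=dict(np.load("w1.npz"))
print("sock",tri([(w1,(340/1.5,352/1.5)),(T,(80+498/5,110+321/5))]),tri([(w1,(282/1.5,325/1.5)),(T,(80+632/5,110+327/5))]))
for z in (.05,.15,.2): print("jug",z,plane(T,(365,130),z),plane(W,(330/1.5,330/1.5),z),plane(W,(160/1.5,270/1.5),z))
print("tin",plane(W,(373/1.5,352/1.5),.052))
```

```text
near (array([ 0.499 , -0.3055,  0.1096]), array([1.0966, 1.0966]))
far (array([ 0.56  , -0.2958,  0.121 ]), array([0.9054, 0.9054]))
[ 0.497  -0.3053  0.115 ] [ 0.563 -0.296  0.115]
[ 0.4956 -0.3055  0.123 ] [ 0.56   -0.2964  0.123 ]
end [array([ 0.5544, -0.3347,  0.045 ]), array([ 0.5644, -0.2769,  0.045 ])] 0.058612359827338874
sock (array([0.4784, 0.1213, 0.0921]), array([0.682, 0.682])) (array([0.4808, 0.0595, 0.0456]), array([0.7016, 0.7016]))
jug 0.05 [ 0.6109 -0.3504  0.05  ] [ 0.6044 -0.3441  0.05  ] [ 0.5702 -0.5083  0.05  ]
jug 0.15 [ 0.592 -0.326  0.15 ] [ 0.563  -0.3364  0.15  ] [ 0.5375 -0.4591  0.15  ]
jug 0.2 [ 0.5825 -0.3139  0.2   ] [ 0.5424 -0.3326  0.2   ] [ 0.5211 -0.4345  0.2   ]
tin [ 0.6198 -0.2999  0.052 ]
```

View pics/k1.png

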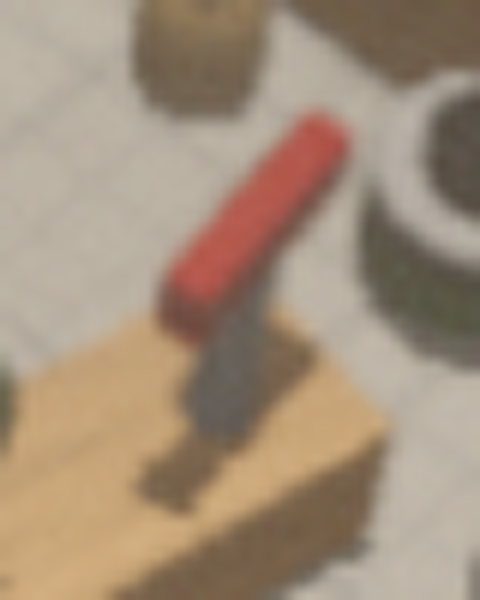

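Run:
```python
from h import *
np.set_printoptions(precision=3,suppress=True)
T=camera_model("top")
a=cv2.imread("pics/scene0.png")[:,:,::-1];b=cv2.imread("pics/top0.png")[:,:,::-1]
x=np.hstack([cv2.resize(a[170:280,330:430],(400,440)),cv2.resize(b[80:190,345:445],(400,440))]);cv2.imwrite("pics/jug.png",x[:,:,::-1])
```

```text
(no output)
```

View pics/jug.png

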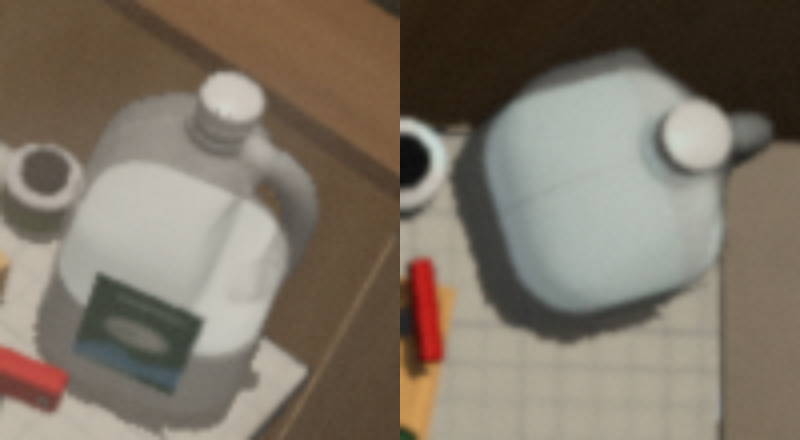

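Run:
```python
from h import *
np.set_printoptions(precision=3,suppress=True)
T=camera_model("top");S=camera_model("scene");W=dict(np.load("w2.npz"))
print("cap",tri([(S,(388,193.7)),(T,(418.7,113.7))]))
for z in (0,.05,.1,.13,.16,.19,.22):
  print(z,"T",plane(T,(366,120),z)[:2],plane(T,(368,138),z)[:2],plane(T,(374,150),z)[:2],plane(T,(385,157.5),z)[:2],"W",*[plane(W,(x/1.5,y/1.5),z)[:2] for x,y in((315,285),(325,320),(318,360),(265,247),(160,275))])
```

```text
cap (array([ 0.616, -0.424,  0.25 ]), array([1.703, 1.703]))
0 T [ 0.648 -0.365] [ 0.599 -0.371] [ 0.566 -0.388] [ 0.547 -0.419] W [ 0.577 -0.37 ] [ 0.614 -0.355] [ 0.663 -0.357] [ 0.545 -0.425] [ 0.592 -0.533]
0.05 T [ 0.638 -0.353] [ 0.59  -0.359] [ 0.559 -0.375] [ 0.54  -0.404] W [ 0.562 -0.363] [ 0.595 -0.35 ] [ 0.638 -0.352] [ 0.533 -0.413] [ 0.575 -0.508]
0.1 T [ 0.627 -0.341] [ 0.582 -0.346] [ 0.552 -0.361] [ 0.534 -0.39 ] W [ 0.547 -0.357] [ 0.575 -0.346] [ 0.613 -0.347] [ 0.521 -0.4  ] [ 0.558 -0.484]
0.13 T [ 0.621 -0.333] [ 0.576 -0.338] [ 0.548 -0.354] [ 0.53  -0.381] W [ 0.537 -0.353] [ 0.564 -0.343] [ 0.598 -0.344] [ 0.514 -0.393] [ 0.548 -0.469]
0.16 T [ 0.614 -0.326] [ 0.571 -0.331] [ 0.543 -0.346] [ 0.526 -0.372] W [ 0.528 -0.35 ] [ 0.552 -0.34 ] [ 0.583 -0.341] [ 0.507 -0.385] [ 0.538 -0.454]
0.19 T [ 0.608 -0.319] [ 0.566 -0.323] [ 0.539 -0.338] [ 0.522 -0.364] W [ 0.519 -0.346] [ 0.54  -0.337] [ 0.568 -0.338] [ 0.5   -0.378] [ 0.528 -0.439]
0.22 T [ 0.601 -0.311] [ 0.561 -0.316] [ 0.535 -0.33 ] [ 0.519 -0.355] W [ 0.51  -0.342] [ 0.529 -0.334] [ 0.553 -0.336] [ 0.493 -0.37 ] [ 0.517 -0.425]
```

>>> {"name": "jog_arm", "arguments": {
  "steps": [
    [[0, 0, 0], [-3.5, 0, 27], 0],
    [[0, 0, 0], [-3.5, 0, 27], 0],
    [[0, 0, 0], [-3.5, 0, 27], 0],
    [[0, 0, 0], [-3.5, 0, 27], 0],
    [[0, 0, 0], [0, 0, 0], 0]
  ],
  "force": 60
}}

```text
clock: 3.25
position: [0.5215, -0.2934, 0.2175]
tool_rot: [0.256, -3.126, -0.008]
contact_force: [-0.1, -0.3, -0.2]
grip_width: 0.0426
```

Run:
```python
from h import *
p,r=tool(); m=camera_model("wrist"); im=get_image("wrist")
np.savez("w3.npz",mtx=m["mtx"],k1=m["k1"],position=m["position"],orientation=m["orientation"],im=im)
crop(im,160,90,360,240,4,"pics/w3c.png")
print(p,r.as_matrix()[:,0])
```

```text
[ 0.52154022 -0.29337929  0.21746314] [-0.98664285 -0.16281804  0.00511688]
```

View pics/w3c.png

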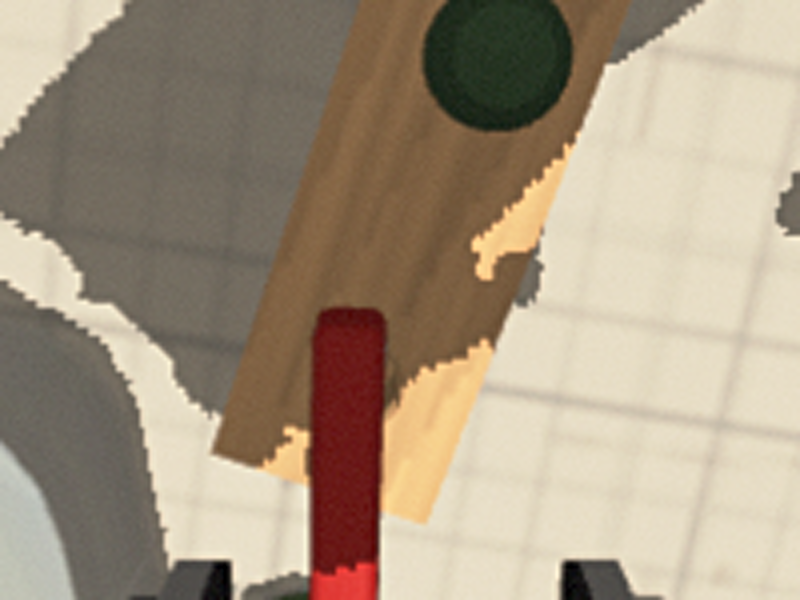

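Run:
```python
from h import *
a=np.load("w2.npz")["im"];b=np.load("w3.npz")["im"]
x=np.hstack([cv2.resize(a[150:225,240:277],(370,750)[0:2] if 0 else (296,600),interpolation=2),cv2.resize(b[155:230+12,220:274],(372,600),interpolation=2)])
x=cv2.convertScaleAbs(x,alpha=1.8);cv2.imwrite("pics/k2.png",x[:,:,::-1])
p,r=tool();print(r.as_matrix())
```

```text
[[-0.98665009 -0.16280865 -0.0038665 ]
 [-0.16282095  0.98665073  0.00311025]
 [ 0.0033085   0.00369828 -0.99998769]]
```

View pics/k2.png

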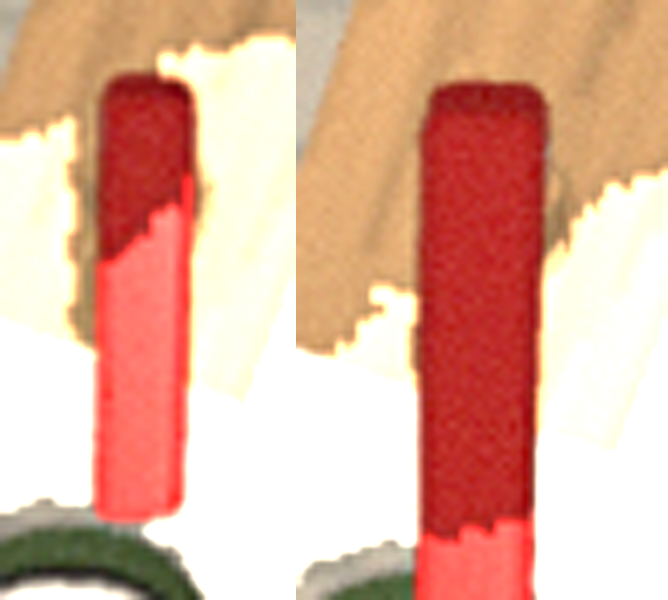

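Run:
```python
from h import *
np.set_printoptions(precision=4,suppress=True)
A=dict(np.load("w2.npz"));B=dict(np.load("w3.npz"));T=camera_model("top")
n=tri([(A,(258,160.6)),(B,(247,171.2))]);print(n, tri([(A,(258,158.7)),(B,(247,166.6))]))
print(tri([(A,(258,160.6)),(B,(247,171.2)),(T,(352.7,169.5))]))
for z in(.117,.12,.123,.126): print(z,plane(A,(258,160.6),z),plane(B,(247,171.2),z),plane(A,(256.9,214.1),z),plane(T,(349.6,144.9),z))
b=[plane(B,(160+x/4,90+y/4),.045) for x,y in((213,453),(428,523))];print(b)
```

```text
(array([ 0.4959, -0.3052,  0.1326]), array([0.5555, 0.5555])) (array([ 0.4975, -0.3053,  0.1097]), array([0.0699, 0.0699]))
(array([ 0.4996, -0.3049,  0.1143]), array([0.8214, 0.5805, 0.263 ]))
0.117 [ 0.4983 -0.3052  0.117 ] [ 0.4996 -0.3047  0.117 ] [ 0.5622 -0.2964  0.117 ] [ 0.5598 -0.296   0.117 ]
0.12 [ 0.4978 -0.3053  0.12  ] [ 0.499  -0.3047  0.12  ] [ 0.5611 -0.2965  0.12  ] [ 0.5594 -0.2953  0.12  ]
0.123 [ 0.4973 -0.3054  0.123 ] [ 0.4983 -0.3047  0.123 ] [ 0.56   -0.2967  0.123 ] [ 0.5589 -0.2947  0.123 ]
0.126 [ 0.4968 -0.3054  0.126 ] [ 0.4977 -0.3047  0.126 ] [ 0.5589 -0.2969  0.126 ] [ 0.5584 -0.2941  0.126 ]
[array([ 0.5543, -0.3343,  0.045 ]), array([ 0.5646, -0.2757,  0.045 ])]
```

```bash
cat >> h.py <<'E'
def go(target,yaw):
    """tool-frame shift (in current tool axes) and turn (deg) to reach target with tool z down, tool-x at yaw deg"""
    p,r=tool(); c,s=np.cos(np.radians(yaw)),np.sin(np.radians(yaw))
    g=R.from_matrix(np.array([[c,s,0],[s,-c,0],[0,0,-1.]]))
    np.set_printoptions(precision=2,suppress=True)
    print("pos",p*1000,"shift",delta(target,p,r),"shift after turn",g.inv().apply(np.array(target)-p)*1000,"turn",np.degrees((r.inv()*g).as_rotvec()))
E
python3 -c "
from h import *
go((.5245,-.3005,.118),188.7);print(read_state()['joint_pos'])"
```

```text
pos [ 521.94 -293.98  220.44] shift [ -1.81  -7.23 102.41] shift after turn [ -1.55  -6.83 102.44] turn [ 0.21 -0.19  0.67]
[-0.65  0.36  0.07  1.29  0.   -0.82]
```

>>> {"name": "jog_arm", "arguments": {
  "steps": [
    [[0.2, -0.2, 0.7], [-1.6, -6.8, 0], 0],
    [[0, 0, 0], [0, 0, 20], 0],
    [[0, 0, 0], [0, 0, 20], 0],
    [[0, 0, 0], [0, 0, 20], 0],
    [[0, 0, 0], [0, 0, 20], 0],
    [[0, 0, 0], [0, 0, 0], 0]
  ]
}}

```text
clock: 3.8
position: [0.5254, -0.3023, 0.141]
tool_rot: [-0.235, 3.131, -0.003]
contact_force: [-0.2, 1.4, -0.3]
grip_width: 0.0423
```

Run:
```python
from h import *
go((.5245,-.3005,.118),188.7)
m=camera_model("wrist"); im=get_image("wrist");crop(im,160,150,360,300,4,"pics/w4c.png")
go((.5245,-.3005,.118),188.7)
```

```text
pos [ 525.4  -302.27  141.03] shift [ 0.67  1.94 23.02] shift after turn [ 0.62  1.89 23.03] turn [-0.12  0.12 -0.12]
pos [ 525.88 -302.57  142.85] shift [ 1.14  2.33 24.84] shift after turn [ 1.05  2.26 24.85] turn [-0.19  0.19 -0.11]
```

View pics/w4c.png

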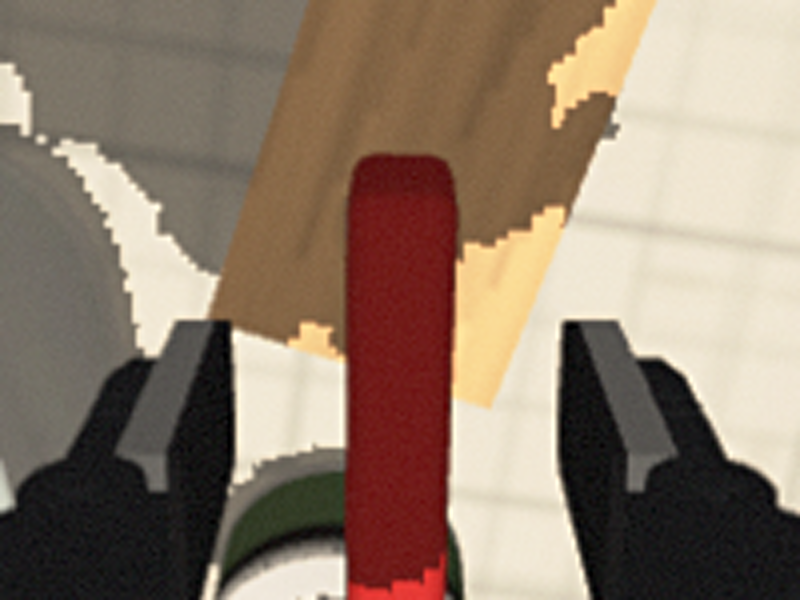

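>>> {"name": "jog_arm", "arguments": {
  "steps": [
    [[0, 0, 0], [0.8, 1, 9], 0],
    [[0, 0, 0], [0, 0, 9], 0],
    [[0, 0, 0], [0, 0, 6.5], 0],
    [[0, 0, 0], [0, 0, 0], 0],
    [[0, 0, 0], [0, 0, 0], 0]
  ]
}}

```text
clock: 4.27
position: [0.525, -0.3015, 0.1177]
tool_rot: [-0.236, 3.129, -0.005]
contact_force: [-1.2, -0.4, 0.7]
grip_width: 0.0424
```

Run:
```python
from h import *
go((.5245,-.3005,.118),188.7);s=read_state();print(s["contact_force"],s["torque"],s["grip_width"])
```

```text
pos [ 524.97 -301.52  117.74] shift [ 0.31  1.08 -0.26] shift after turn [ 0.31  1.08 -0.26] turn [-0.18  0.19 -0.08]
[-1.19 -0.39  0.68] [-0.01 -0.05 -0.01] 0.042409536445260895
```

>>> {"name": "jog_arm", "arguments": {
  "steps": [
    [[-0.2, 0.2, 0], [0, 0, 0], -0.4],
    [[0, 0, 0], [0, 0, 0], -1],
    [[0, 0, 0], [0, 0, 0], -1],
    [[0, 0, 0], [0, 0, 0], -1],
    [[0, 0, 0], [0, 0, 0], -1],
    [[0, 0, 0], [0, 0, 0], -1]
  ],
  "force": 70
}}

```text
clock: 4.77
position: [0.5253, -0.3018, 0.1183]
tool_rot: [-0.236, 3.132, -0.001]
contact_force: [-0.3, 0.3, 4.7]
grip_width: 0.013
```

Run:
```python
from h import *
go((.5245,-.3005,.118),188.7);s=read_state();print(s["contact_force"],s["torque"],s["grip_width"])
np.save("grasp.npy",np.hstack([s["position"],s["tool_rot"]]))
im=get_image("scene");crop(im,270,170,350,230+0,9,"pics/s4.png")
```

```text
pos [ 525.25 -301.77  118.29] shift [0.55 1.37 0.29] shift after turn [0.55 1.37 0.29] turn [-0.05  0.04 -0.08]
[-0.3   0.32  4.74] [-0.13  0.06  0.  ] 0.013032224556109504
```

View pics/s4.png

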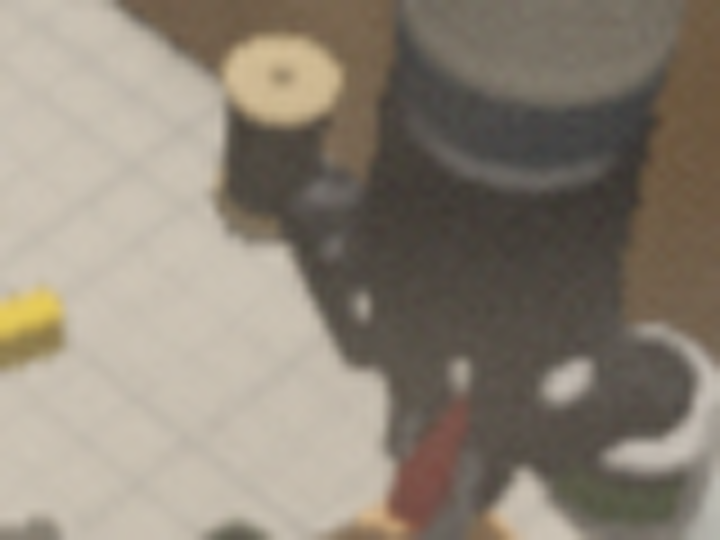

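>>> {"name": "jog_arm", "arguments": {
  "steps": [
    [[0, 0, 0], [0, 0, -8], -1],
    [[0, 0, 0], [0, 0, -10], -1],
    [[0, 0, 0], [0, 0, -12], -1],
    [[0, 0, 0], [0, 0, -18], -1],
    [[0, 0, 0], [0, 0, -25], -1],
    [[0, 0, 0], [0, 0, -30], -1],
    [[0, 0, 0], [0, 0, -30], -1],
    [[0, 0, 0], [0, 0, -27], -1],
    [[0, 0, 0], [0, 0, 0], -1]
  ]
}}

```text
clock: 5.57
position: [0.526, -0.3021, 0.2842]
tool_rot: [-0.236, 3.126, -0.009]
contact_force: [0.0, 0.4, -0.5]
grip_width: 0.0131
```

Run:
```python
from h import *
go((.45,-.05,.28),188.7);s=read_state();print(s["contact_force"],s["torque"],s["grip_width"])
im=get_image("scene");x=cv2.imwrite("pics/s5.png",cv2.resize(im[80:300,200:420,::-1],None,fx=2.7,fy=2.7,interpolation=2))
```

```text
pos [ 525.97 -302.14  284.23] shift [ 37.32 260.7    2.46] shift after turn [ 36.96 260.73   4.23] turn [-0.34  0.34 -0.07]
[ 0.02  0.37 -0.54] [-0.02  0.02 -0.01] 0.013107422551992874
```

View pics/s5.png

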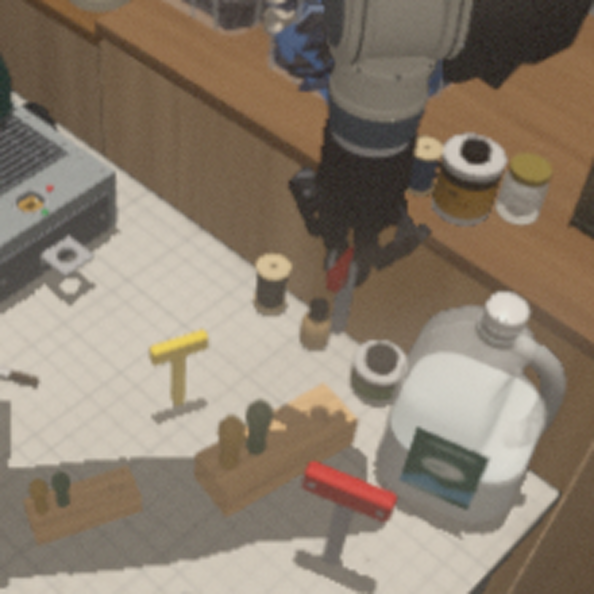

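>>> {"name": "jog_arm", "arguments": {
  "steps": [
    [[-0.3, 0.3, 4.8], [0, 0, -8], -1],
    [[0, 0, 4.8], [0, 0, -8], -1],
    [[0, 0, 0], [4.8, 33.4, 0], -1],
    [[0, 0, 0], [4.8, 33.4, 0], -1],
    [[0, 0, 0], [4.8, 33.4, 0], -1],
    [[0, 0, 0], [4.8, 33.4, 0], -1],
    [[0, 0, 0], [4.8, 33.4, 0], -1],
    [[0, 0, 0], [4.8, 33.4, 0], -1],
    [[0, 0, 0], [4.8, 33.4, 0], -1],
    [[0, 0, 0], [4.8, 33.4, 0], -1],
    [[0, 0, 0], [4.8, 33.4, 0], -1],
    [[0, 0, 0], [4.8, 33.4, 0], -1],
    [[0, 0, 0], [4.8, 33.4, 0], -1],
    [[0, 0, 0], [4.8, 33.4, 0], -1],
    [[0, 0, 0], [0, 0, 0], -1],
    [[0, 0, 0], [0, 0, 0], -1]
  ]
}}

```text
clock: 6.95
position: [0.4735, 0.1017, 0.2952]
tool_rot: [-0.021, -3.134, -0.007]
contact_force: [-0.5, -0.1, -1.1]
grip_width: 0.0127
```

```bash
cat >> h.py <<'E'
def snap(n,f):
    m=camera_model(n); im=get_image(n)
    np.savez(f,mtx=m["mtx"],k1=m["k1"],position=m["position"],orientation=m["orientation"],im=im); return m,im
E
python3 - <<'E'
from h import *
go((.475,.1211,.24),179);
m,im=snap("wrist","w5.npz");cv2.imwrite("pics/w5.png",cv2.resize(im[:,:,::-1],None,fx=1.5,fy=1.5,interpolation=2))
m,im=snap("scene","s6.npz");crop(im,150,60,300,210,5,"pics/s6.png")
go((.475,.1211,.24),179);
E
```

```text
pos [473.49 101.74 295.23] shift [-1.65 19.13 55.3 ] shift after turn [-1.17 19.39 55.23] turn [ 0.26 -0.42  0.22]
pos [474.11  99.93 295.35] shift [-0.93 20.95 55.44] shift after turn [-0.52 21.18 55.35] turn [ 0.24 -0.4   0.05]
```

View pics/w5.png

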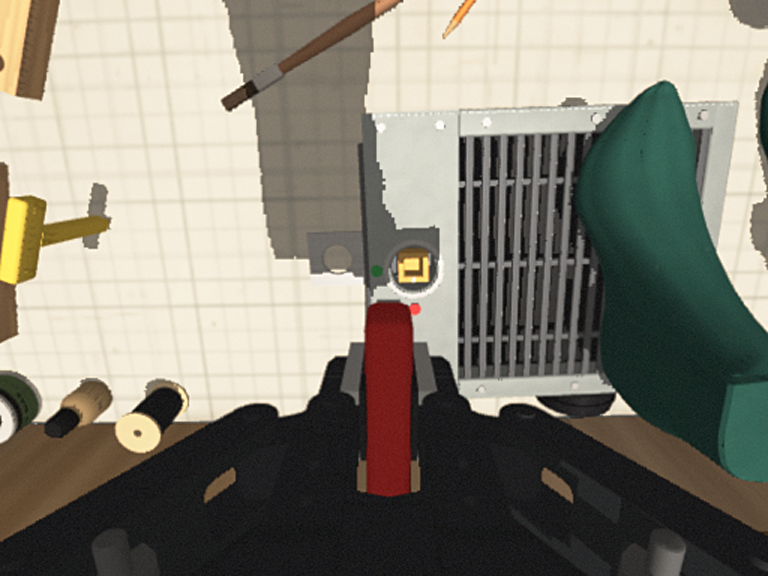

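View pics/s6.png

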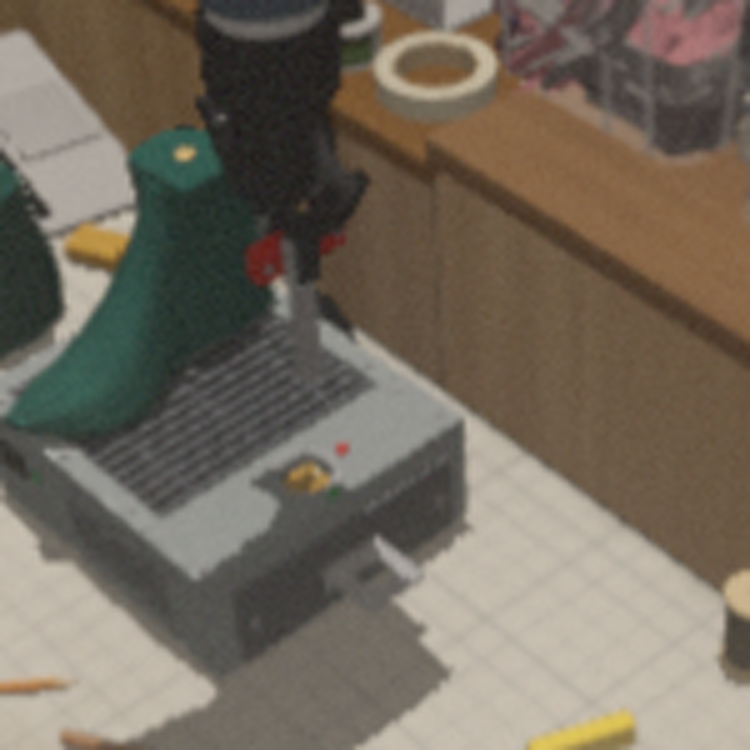

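Run:
```python
from h import *
np.set_printoptions(precision=4,suppress=True)
W=dict(np.load("w5.npz"));S=dict(np.load("s6.npz"));T=camera_model("top")
im=W["im"][140:215,190:305];cv2.imwrite("pics/w5c.png",cv2.convertScaleAbs(cv2.resize(im,None,fx=7,fy=7,interpolation=2),alpha=1.2)[:,:,::-1])
z=.2952-.105
print(plane(S,(150+308/5-.4,60+372/5-.4),z))
p=np.array([.474,.100]);print("exp",p+[.003,0])
# extractor top corners in w5 /1.5
c=lambda x,y,z:plane(W,(x/1.5,y/1.5),z)
a=c(739,101,.096);b=c(363,114,.096);print("edge -x",a,b,np.linalg.norm(a-b),np.degrees(np.arctan2(a[0]-b[0],-(a[1]-b[1]))))
print("grille",c(459,111,.096),c(459,385,.096))
```

```text
[0.48   0.1049 0.1902]
exp [0.477 0.1  ]
edge -x [0.3647 0.3455 0.096 ] [0.3714 0.0878 0.096 ] 0.2577977866549384 -178.52066080386984
grille [0.3703 0.1528 0.096 ] [0.5761 0.1588 0.096 ]
```

View pics/w5c.png

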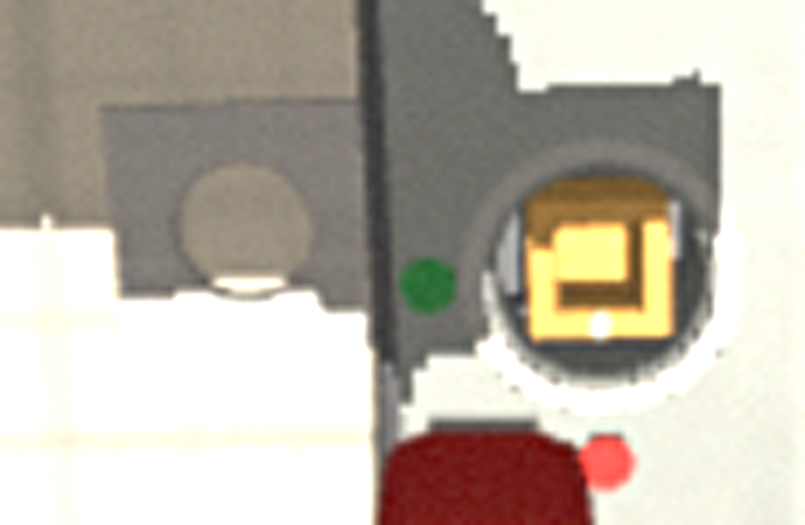

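Run:
```python
from h import *
np.set_printoptions(precision=4,suppress=True)
W=dict(np.load("w5.npz"))
c=lambda x,y,z:plane(W,(190+(x+.5)/7-.5,140+(y+.5)/7-.5),z)
# barrel corners
for n,q in dict(bl=(529,340),br=(672,338),tr=(668,190),tl=(524,190)).items(): print(n,c(*q,.09))
a,b=c(529,340,.09),c(672,338,.09);d=b-a;print(np.linalg.norm(d),"yaw",np.degrees(np.arctan2(-d[0],d[1])))
a,b=c(672,338,.09),c(669,205,.09);d=a-b;print("yaw side",np.degrees(np.arctan2(d[1],d[0])))
a,b=c(529,340,.09),c(526,250,.09);d=a-b;print("yaw lside",np.degrees(np.arctan2(d[1],d[0])))
print("pointer",c(600,326,.09),"red",c(606,462,.096),"green",c(429,285,.096),"eye",c(246,228,.049))
print("socket in sq", c(556,283,.09),c(640,306,.09),c(634,222,.09),c(556,222,.09))
```

```text
bl [0.4915 0.1104 0.09  ]
br [0.4915 0.1338 0.09  ]
tr [0.4669 0.1329 0.09  ]
tl [0.4666 0.1098 0.09  ]
0.023367598215316046 yaw -0.056723140052967295
yaw side 1.8353172653615022
yaw lside 1.356737667921319
pointer [0.4893 0.122  0.09  ] red [0.5107 0.1227 0.096 ] green [0.4805 0.0944 0.096 ] eye [0.4807 0.0602 0.049 ]
socket in sq [0.482  0.1149 0.09  ] [0.486  0.1285 0.09  ] [0.4721 0.1275 0.09  ] [0.4719 0.1149 0.09  ]
```

Run:
```python
from h import *
np.set_printoptions(precision=4,suppress=True)
S=dict(np.load("s6.npz"));im=S["im"]
a=cv2.resize(im[100:142,195:225],None,fx=14,fy=14,interpolation=2);b=cv2.resize(im[140:170,195:232],None,fx=10,fy=10,interpolation=2)
h=np.zeros((600,800,3),np.uint8);h[:588,:420]=a;h[:300,425:795]=b;cv2.imwrite("pics/s6c.png",cv2.convertScaleAbs(h,alpha=1.5)[:,:,::-1])
```

```text
(no output)
```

View pics/s6c.png

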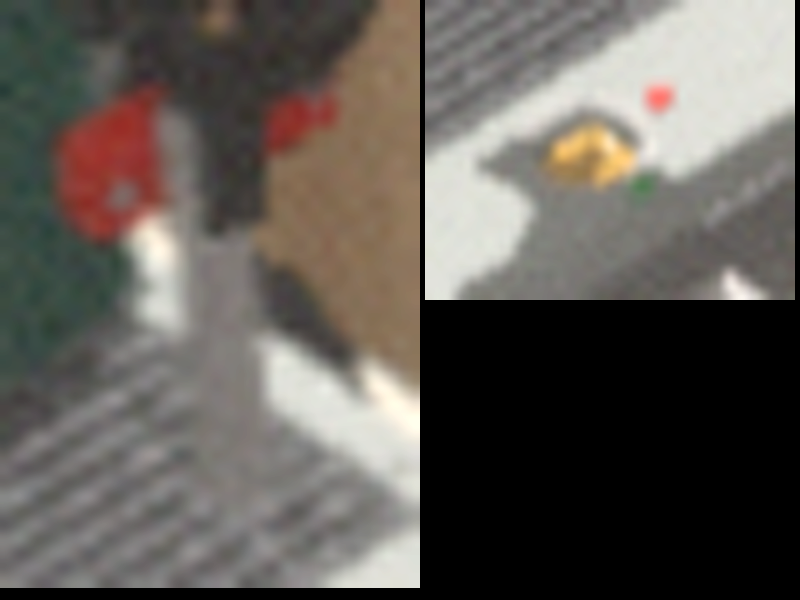

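Run:
```python
from h import *
np.set_printoptions(precision=4,suppress=True)
S=dict(np.load("s6.npz"))
print("red",plane(S,(217.9,149.3),.096),"green",plane(S,(216.2,158),.096),"barrel",plane(S,(211.2,155.1),.09))
z=.1902
for v in(134,135.6):print("nose",plane(S,(211.2,v),z))
def px(X):
    q=proj(S,X);return q,(q-[195,100]+.5)*14
for zz in (.19,.21,.23,.25,.28): print(zz,px((.477,.1005,zz)))
```

```text
red [0.511  0.1219 0.096 ] green [0.4811 0.0937 0.096 ] barrel [0.4814 0.1207 0.09  ]
nose [0.48   0.1049 0.1902]
nose [0.4753 0.099  0.1902]
0.19 (array([211.3402, 135.1695]), array([235.7634, 499.3735]))
0.21 (array([210.7655, 130.0814]), array([227.7172, 428.1391]))
0.23 (array([210.1788, 124.8701]), array([219.5037, 355.1819]))
0.25 (array([209.5799, 119.5322]), array([211.1192, 280.4505]))
0.28 (array([208.6582, 111.2794]), array([198.2143, 164.9114]))
```

Run:
```python
from h import *
np.set_printoptions(precision=4,suppress=True)
W=dict(np.load("w5.npz"))
c=lambda x,y,z:plane(W,(190+(x+.5)/7-.5,140+(y+.5)/7-.5),z)
for y in(416,420,424):print([c(x,y,.196) for x in (430,482,535)])
im=W["im"][190:215,235:290];cv2.imwrite("pics/w5d.png",cv2.convertScaleAbs(cv2.resize(im,None,fx=14,fy=14,interpolation=2),alpha=1.6)[:,:,::-1])
```

```text
[array([0.4714, 0.0969, 0.196 ]), array([0.4715, 0.1027, 0.196 ]), array([0.4716, 0.1086, 0.196 ])]
[array([0.4718, 0.0969, 0.196 ]), array([0.4719, 0.1027, 0.196 ]), array([0.472 , 0.1086, 0.196 ])]
[array([0.4723, 0.0969, 0.196 ]), array([0.4724, 0.1027, 0.196 ]), array([0.4725, 0.1086, 0.196 ])]
```

View pics/w5d.png

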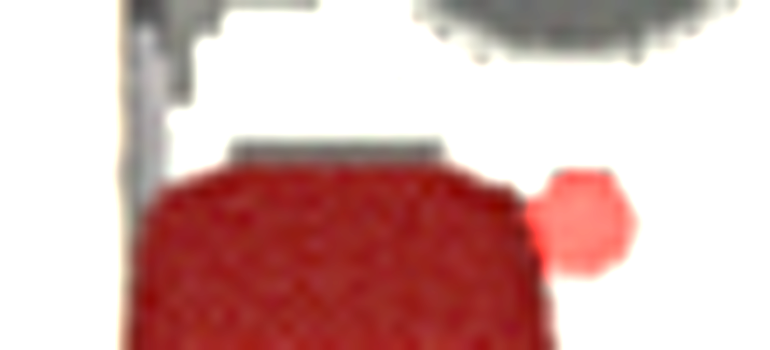

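```bash
python3 -c "
from h import *
go((.4758,.1211,.210),181.3)"
```

```text
pos [474.11  99.93 295.35] shift [-1.94 20.84 85.43] shift after turn [-2.17 21.13 85.35] turn [ 0.25 -0.4  -2.25]
```

>>> {"name": "jog_arm", "arguments": {
  "steps": [
    [[0.25, -0.4, -2.2], [-1, 10, 15], -1],
    [[0, 0, 0], [-1, 10, 20], -1],
    [[0, 0, 0], [0, 0, 20], -1],
    [[0, 0, 0], [0, 0, 20], -1],
    [[0, 0, 0], [0, 0, 10], -1],
    [[0, 0, 0], [0, 0, 0], -1],
    [[0, 0, 0], [0, 0, 0], -1]
  ]
}}

```text
clock: 7.63
position: [0.4765, 0.1194, 0.2111]
tool_rot: [-0.031, 3.141, 0.0]
contact_force: [0.4, 0.3, -1.4]
grip_width: 0.0131
```

Run:
```python
from h import *
go((.4758,.1211,.210),181.3);
m,im=snap("wrist","w6.npz");cv2.imwrite("pics/w6.png",cv2.convertScaleAbs(cv2.resize(im[150:300,170:330,::-1],None,fx=4.5,fy=4,interpolation=2),alpha=1.4))
m,im=snap("scene","s7.npz");crop(im,180,110,250,170,10,"pics/s7.png")
go((.4758,.1211,.210),181.3);
```

```text
pos [476.49 119.4  211.1 ] shift [0.66 1.71 1.1 ] shift after turn [0.65 1.71 1.1 ] turn [ 0.01  0.03 -0.16]
pos [476.99 119.76 212.07] shift [1.17 1.36 2.07] shift after turn [1.16 1.36 2.07] turn [ 0.02  0.16 -0.13]
```

View pics/w6.png

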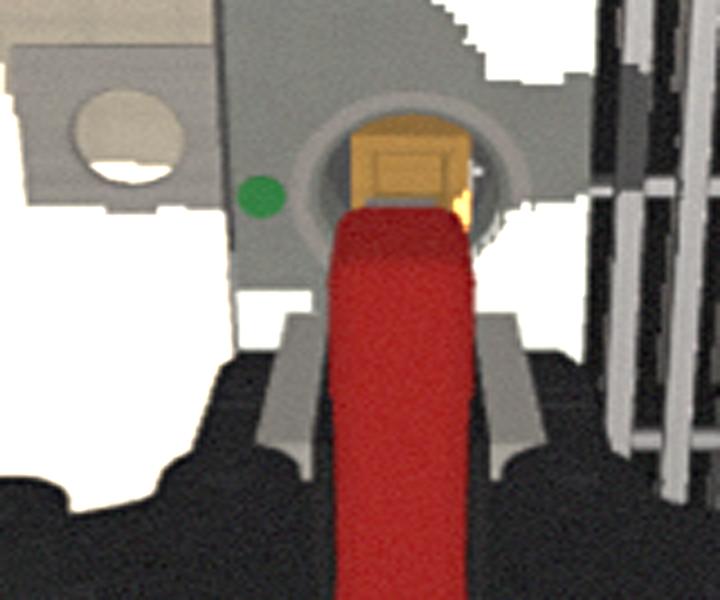

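View pics/s7.png

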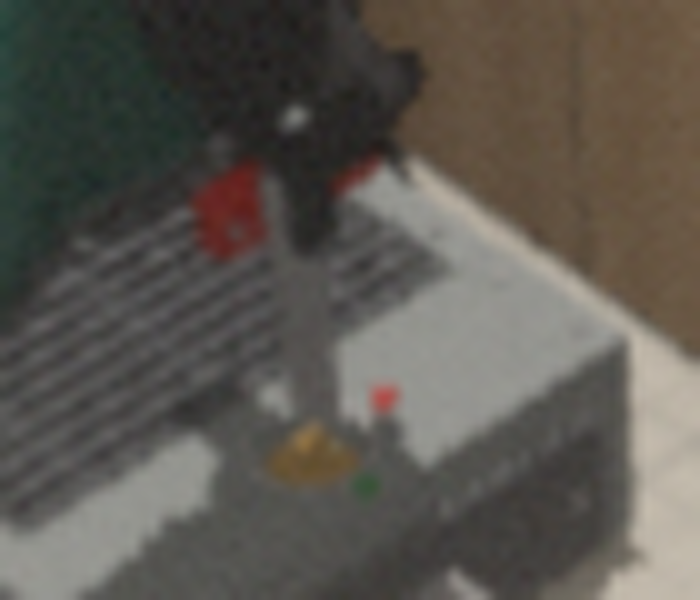

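Run:
```python
from h import *
np.set_printoptions(precision=4,suppress=True)
W=dict(np.load("w6.npz"))
c=lambda x,y,z:plane(W,(170+(x+.5)/4.5-.5,150+(y+.5)/4-.5),z)
print("shank",c(367,199,.112),c(432,199,.112))
print("sock",c(373,151,.09),c(446,151,.09),c(374,195,.09), c(446,195,.09))
print("barrel",c(350,160,.09),c(472,160,.09),"green",c(261,196,.096),"eye",c(128,136,.049))
# recess rim ellipse
print("recess",c(412,95,.096),c(295,195,.096),c(528,195,.096))
```

```text
shank [0.4756 0.1143 0.112 ] [0.4754 0.1255 0.112 ]
sock [0.472  0.1148 0.09  ] [0.4717 0.1285 0.09  ] [0.4817 0.1151 0.09  ] [0.4815 0.1288 0.09  ]
barrel [0.474  0.1105 0.09  ] [0.4736 0.1334 0.09  ] green [0.4804 0.0943 0.096 ] eye [0.4805 0.0603 0.049 ]
recess [0.4584 0.1218 0.096 ] [0.4801 0.1006 0.096 ] [0.4793 0.1437 0.096 ]
```

>>> {"name": "jog_arm", "arguments": {
  "steps": [
    [[0, 0, 0], [2.2, 1.7, 0], -1],
    [[0, 0, 0], [0, 0, 6], -1],
    [[0, 0, 0], [0, 0, 6], -1],
    [[0, 0, 0], [0, 0, 5], -1],
    [[0, 0, 0], [0, 0, 4], -1],
    [[0, 0, 0], [0, 0, 0], -1]
  ]
}}

```text
clock: 8.23
position: [0.4739, 0.1219, 0.189]
tool_rot: [-0.033, 3.141, 0.0]
contact_force: [1.2, -0.5, -1.8]
grip_width: 0.013
```

Run:
```python
from h import *
go((.4748,.1214,.177),181.3);s=read_state();print(s["contact_force"],s["torque"])
m,im=snap("wrist","w7.npz");cv2.imwrite("pics/w7.png",cv2.convertScaleAbs(cv2.resize(im[150:300,170:330,::-1],None,fx=4.5,fy=4,interpolation=2),alpha=1.4))
m,im=snap("scene","s8.npz");crop(im,180,110,250,170,10,"pics/s8.png")
go((.4748,.1214,.177),181.3);s=read_state();print(s["contact_force"],s["torque"])
```

```text
pos [473.85 121.88 188.96] shift [-0.94 -0.5  11.96] shift after turn [-0.94 -0.5  11.96] turn [ 0.01  0.01 -0.08]
[ 1.18 -0.54 -1.8 ] [ 0.04 -0.22  0.01]
pos [474.05 121.89 189.78] shift [-0.73 -0.51 12.78] shift after turn [-0.74 -0.5  12.78] turn [ 0.01  0.05 -0.08]
[-0.73  0.52 -1.54] [ 0.02 -0.02 -0.03]
```

View pics/w7.png

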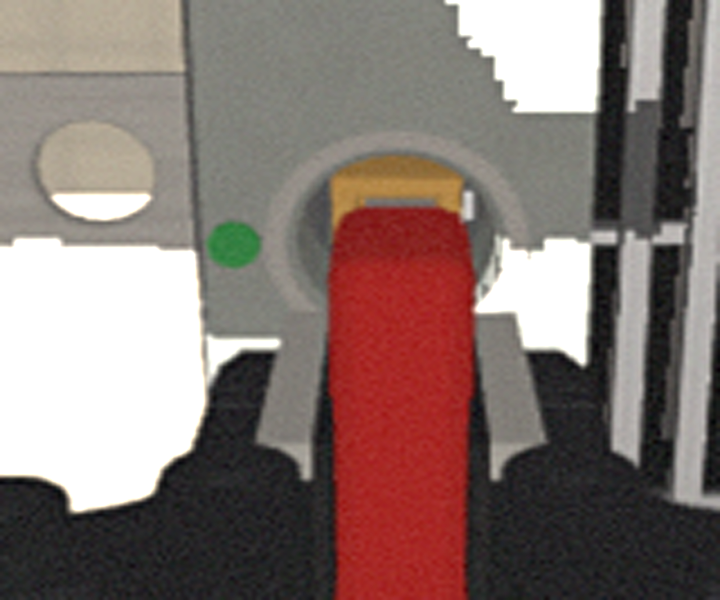

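View pics/s8.png

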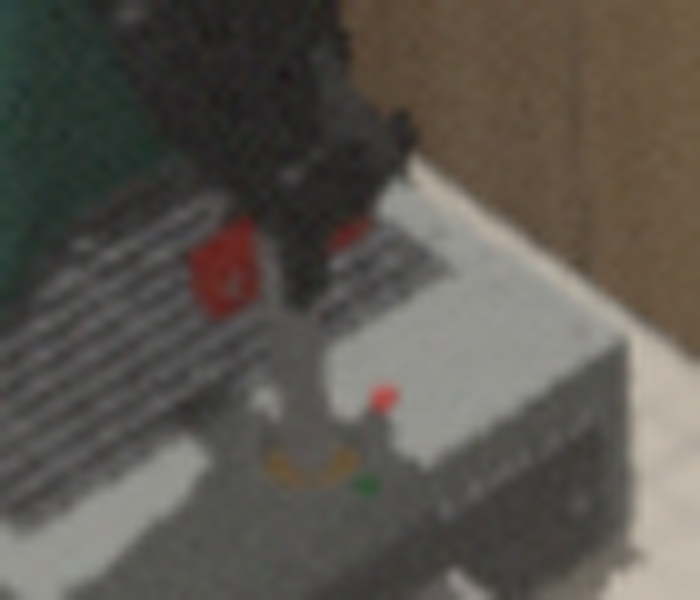

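>>> {"name": "jog_arm", "arguments": {
  "steps": [
    [[0, 0, 0], [-0.4, 0, 3], -1],
    [[0, 0, 0], [0, 0, 3], -1],
    [[0, 0, 0], [0, 0, 3], -1],
    [[0, 0, 0], [0, 0, 3], -1],
    [[0, 0, 0], [0, 0, 1.5], -1],
    [[0, 0, 0], [0, 0, 0], -1],
    [[0, 0, 0], [0, 0, 0], -1]
  ]
}}

```text
clock: 8.92
position: [0.4747, 0.1219, 0.1772]
tool_rot: [-0.033, 3.139, 0.001]
contact_force: [-2.0, 0.2, 7.5]
grip_width: 0.0129
```

Run:
```python
from h import *
go((.4748,.1214,.177),181.3);s=read_state();print(s["contact_force"],s["torque"])
```

```text
pos [474.66 121.92 177.2 ] shift [-0.13 -0.52  0.2 ] shift after turn [-0.13 -0.52  0.2 ] turn [ 0.02  0.14 -0.08]
[-2.03  0.22  7.49] [ 0.03  0.56 -0.01]
```

>>> {"name": "jog_arm", "arguments": {
  "steps": [
    [[0, 0, 0], [0, 0, 1], -1],
    [[0, 0, 6.1], [0, 0.49, 0], -1],
    [[0, 0, 6.1], [0, 0.49, 0], -1],
    [[0, 0, 6.1], [0, 0.49, 0], -1],
    [[0, 0, 6.1], [0, 0.49, 0], -1],
    [[0, 0, 6.1], [0, 0.49, 0], -1],
    [[0, 0, 6.1], [0, 0.49, 0], -1],
    [[0, 0, 6.1], [0, 0.49, 0], -1],
    [[0, 0, 6.1], [0, 0.49, 0], -1],
    [[0, 0, 6.1], [0, 0.49, 0], -1],
    [[0, 0, 6.1], [0, 0.49, 0], -1],
    [[0, 0, 6.1], [0, 0.49, 0], -1],
    [[0, 0, 6.1], [0, 0.49, 0], -1],
    [[0, 0, 6.1], [0, 0.49, 0], -1],
    [[0, 0, 6.1], [0, 0.49, 0], -1],
    [[0, 0, 0], [0, 0, 0], -1]
  ]
}}

```text
clock: 10.25
position: [0.4791, 0.1264, 0.177]
tool_rot: [2.111, 2.321, 0.004]
contact_force: [-3.0, -1.7, 13.6]
grip_width: 0.0126
```

Run:
```python
from h import *
a=np.array([.4747+.0045,.1219])
go((a[0],a[1]-.0045,.1765),83.7);s=read_state();print(s["contact_force"],s["torque"],s["grip_width"])
```

```text
pos [479.08 126.4  177.02] shift [-8.97 -0.74  0.53] shift after turn [-8.93  1.1   0.52] turn [ 0.24  0.04 11.72]
[-2.99 -1.73 13.55] [-0.85  0.65  0.05] 0.012646613267751744
```

>>> {"name": "jog_arm", "arguments": {
  "steps": [
    [[0, 0, 5], [0, 0.4, 0], -1],
    [[0, 0, 5], [0, 0.4, 0], -1],
    [[0, 0, 3], [0, 0.2, 0], -1],
    [[0, 0, 0], [0, 0, 0], -1],
    [[0, 0, 0], [0, 0, 0], -1]
  ]
}}

```text
clock: 10.67
position: [0.48, 0.1264, 0.177]
tool_rot: [2.354, 2.075, 0.004]
contact_force: [-3.2, -3.5, 14.0]
grip_width: 0.0129
```

Run:
```python
from h import *
go((.4792,.1264,.177),91.4);s=read_state();print(s["contact_force"],s["torque"],s["grip_width"])
```

```text
pos [480.03 126.38 177.01] shift [-0.08 -0.82  0.01] shift after turn [ 0.04 -0.82  0.01] turn [ 0.24  0.03 -8.62]
[-3.21 -3.52 14.03] [-0.85  0.74 -0.03] 0.012878500033533783
```

>>> {"name": "jog_arm", "arguments": {
  "steps": [
    [[0, 0, 3], [0, 0.2, 0], -1],
    [[0, 0, 2], [0, 0.2, 0], -1],
    [[0, 0, 0], [0, 0, 0], -1],
    [[0, 0, 0], [0, 0, 0], -1]
  ]
}}

```text
clock: 11.0
position: [0.4804, 0.1263, 0.177]
tool_rot: [2.442, 1.971, 0.004]
contact_force: [-3.1, -3.5, 14.3]
grip_width: 0.0129
```

Run:
```python
from h import *
go((.4792,.1264,.177),91.4);s=read_state();print(s["contact_force"],s["torque"],s["grip_width"])
m,im=snap("wrist","w8.npz");cv2.imwrite("pics/w8.png",cv2.convertScaleAbs(cv2.resize(im[150:300,170:330,::-1],None,fx=4.5,fy=4,interpolation=2),alpha=1.4))
```

```text
pos [480.37 126.28 177.04] shift [-0.13 -1.17  0.03] shift after turn [ 0.15 -1.17  0.04] turn [  0.24   0.03 -13.59]
[-3.13 -3.53 14.33] [-0.97  0.74  0.21] 0.012859659728541336
```

View pics/w8.png

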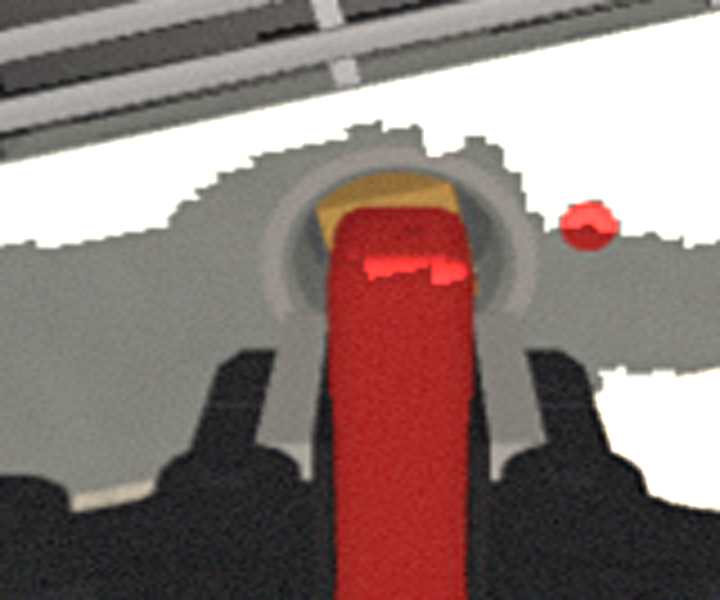

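>>> {"name": "jog_arm", "arguments": {
  "steps": [
    [[0, 0, -4.5], [0, -0.35, 0], -1],
    [[0, 0, -4.5], [0, -0.35, 0], -1],
    [[0, 0, 0], [0, 0, -2], -1],
    [[0, 0, 0], [0, 0, -4], -1],
    [[0, 0, 0], [0, 0, -6], -1],
    [[0, 0, 0], [0, 0, -8], -1],
    [[0, 0, 0], [0, 0, -10], -1],
    [[0, 0, 0], [0, 0, -16], -1],
    [[0, 0, 0], [0, 0, -16], -1],
    [[0, 0, 0], [0, 0, 0], -1],
    [[0, 0, 0], [0, 0, 0], -1]
  ]
}}

```text
clock: 11.97
position: [0.4794, 0.1271, 0.2383]
tool_rot: [2.281, 2.158, 0.005]
contact_force: [0.6, -0.6, -2.0]
grip_width: 0.0129
```

Run:
```python
from h import *
go((.4792,.06,.21),88);s=read_state();print(s["contact_force"],s["torque"],s["grip_width"])
m,im=snap("wrist","w9.npz");cv2.imwrite("pics/w9.png",cv2.convertScaleAbs(cv2.resize(im[100:250,150:350,::-1],None,fx=4,fy=4,interpolation=2),alpha=1.3))
m,im=snap("scene","s9.npz");crop(im,180,90,260,180,8,"pics/s9.png")
```

```text
pos [479.39 127.08 238.32] shift [-67.02   3.45  28.26] shift after turn [-67.05   2.15  28.32] turn [ 0.18 -0.06 -1.19]
[ 0.63 -0.56 -2.03] [0.04 0.   0.04] 0.01286000712914999
```

View pics/w9.png

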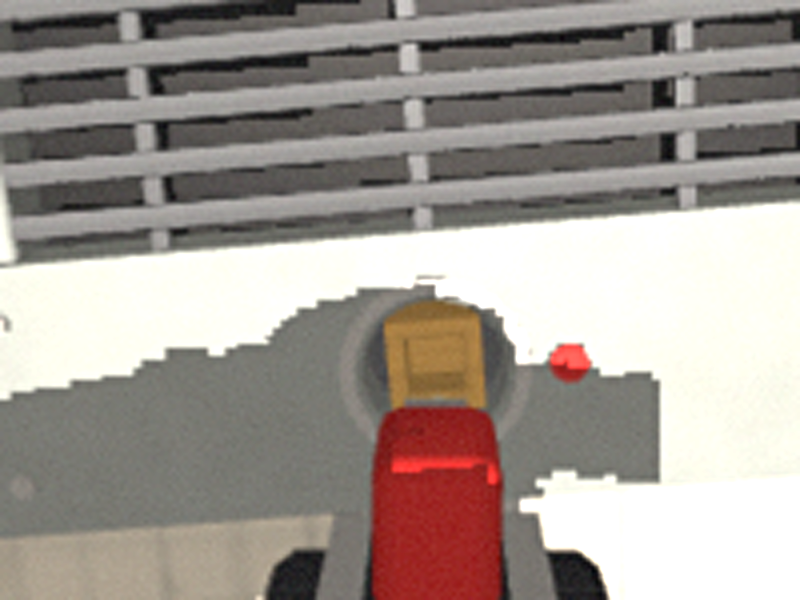

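View pics/s9.png

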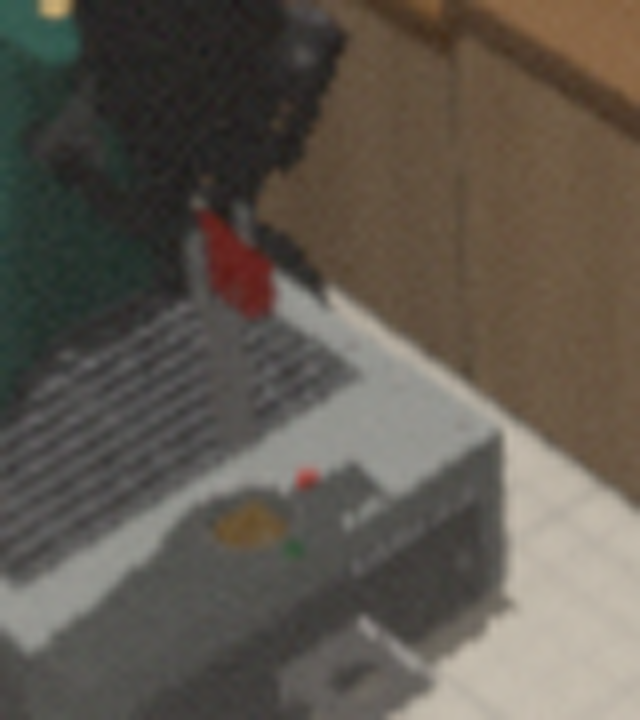

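>>> {"name": "jog_arm", "arguments": {
  "steps": [
    [[0.2, 0, -4.6], [0, 0, 0], -1],
    [[0, 0, 0], [-21, 0, 0], -1],
    [[0, 0, 0], [-21, 0, 0], -1],
    [[0, 0, 0], [-20, 0, 0], -1],
    [[0, 0, 0], [0, 0, 18], -1],
    [[0, 0, 0], [0, 0, 18], -1],
    [[0, 0, 0], [0, 0, 0], -1],
    [[0, 0, 0], [0, 0, 0], -1]
  ]
}}

```text
clock: 12.73
position: [0.4797, 0.0649, 0.2005]
tool_rot: [-2.191, -2.246, 0.005]
contact_force: [-0.1, 0.8, -1.9]
grip_width: 0.0133
```

Run:
```python
from h import *
go((.4806,.0648,.133),91.4);s=read_state();print(s["contact_force"],s["torque"],s["grip_width"])
m,im=snap("wrist","w10.npz");cv2.imwrite("pics/w10.png",cv2.convertScaleAbs(cv2.resize(im[100:250,150:350,::-1],None,fx=4,fy=4,interpolation=2),alpha=1.3))
m,im=snap("scene","s10.npz");crop(im,180,110,260,200,8,"pics/s10.png")
go((.4806,.0648,.133),91.4)
```

```text
pos [479.72  64.9  200.52] shift [-0.17  1.22 67.51] shift after turn [-0.12  0.87 67.52] turn [-0.3  -0.04  0.  ]
[-0.09  0.8  -1.85] [-0.05  0.02 -0.06] 0.013298899764931515
pos [480.65  65.06 201.94] shift [-0.3   0.09 68.94] shift after turn [-0.26 -0.05 68.94] turn [-0.12 -0.03  0.03]
```

View pics/w10.png

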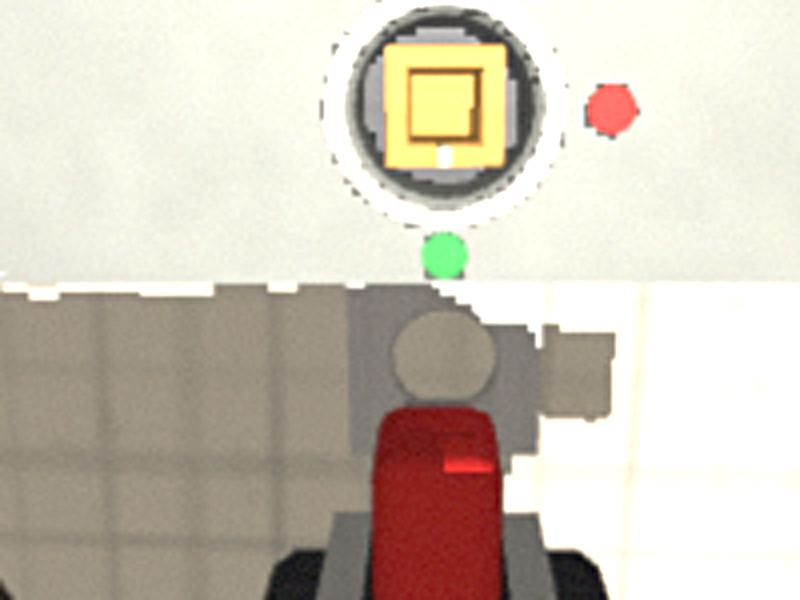

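View pics/s10.png

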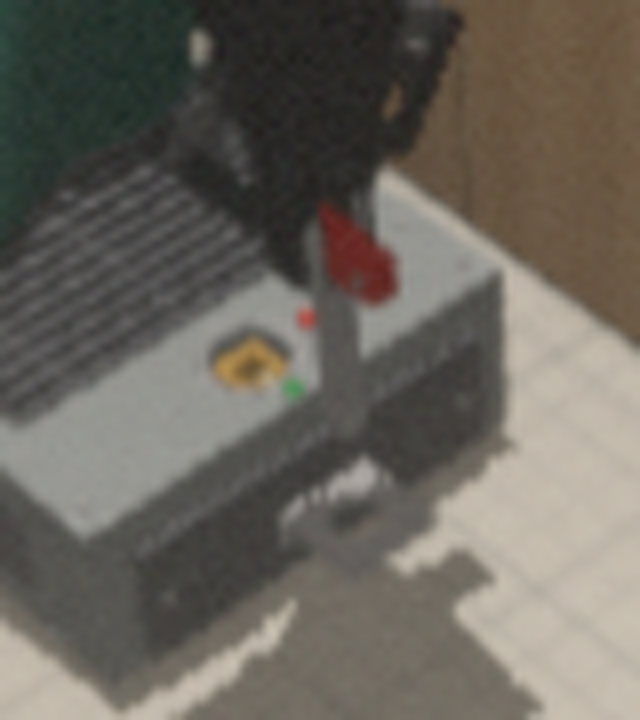

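Run:
```python
from h import *
np.set_printoptions(precision=4,suppress=True)
W=dict(np.load("w10.npz"))
c=lambda x,y,z:plane(W,(150+(x+.5)/4-.5,100+(y+.5)/4-.5),z)
print("eye",c(391,357,.049),c(496,357,.049),c(444,309,.049))
print("shank front",c(405,402,.1015),c(472,402,.1015))
```

```text
eye [0.4685 0.0605 0.049 ] [0.4935 0.0612 0.049 ] [0.4808 0.0726 0.049 ]
shank front [0.4733 0.0663 0.1015] [0.4863 0.0666 0.1015]
```

>>> {"name": "jog_arm", "arguments": {
  "steps": [
    [[0, 0, 0], [0, 0, 14], -1],
    [[0, 0, 0], [0, 0, 14], -1],
    [[0, 0, 0], [0, 0, 10], -1],
    [[0, 0, 0], [0, 0, 6], -1],
    [[0, 0, 0], [0, 0, 6], -1],
    [[0, 0, 0], [0, 0, 6], -1],
    [[0, 0, 0], [0, 0, 6], -1],
    [[0, 0, 0], [0, 0, 6], -1],
    [[0, 0, 0], [0, 0, 0], -1],
    [[0, 0, 0], [0, 0, 0], -1]
  ]
}}

```text
clock: 13.67
position: [0.4802, 0.0649, 0.1333]
tool_rot: [-2.192, -2.247, 0.003]
contact_force: [0.5, 0.1, -0.7]
grip_width: 0.013
```

Run:
```python
from h import *
go((.481,.0651,.133),91.4);s=read_state();print(s["contact_force"],s["torque"],s["grip_width"])
m,im=snap("scene","s11.npz");crop(im,180,110,260,200,8,"pics/s11.png")
```

```text
pos [480.24  64.91 133.3 ] shift [0.17 0.76 0.3 ] shift after turn [0.17 0.76 0.3 ] turn [-0.16 -0.02  0.02]
[ 0.48  0.09 -0.73] [0.   0.02 0.01] 0.012974540786254108
```

View pics/s11.png

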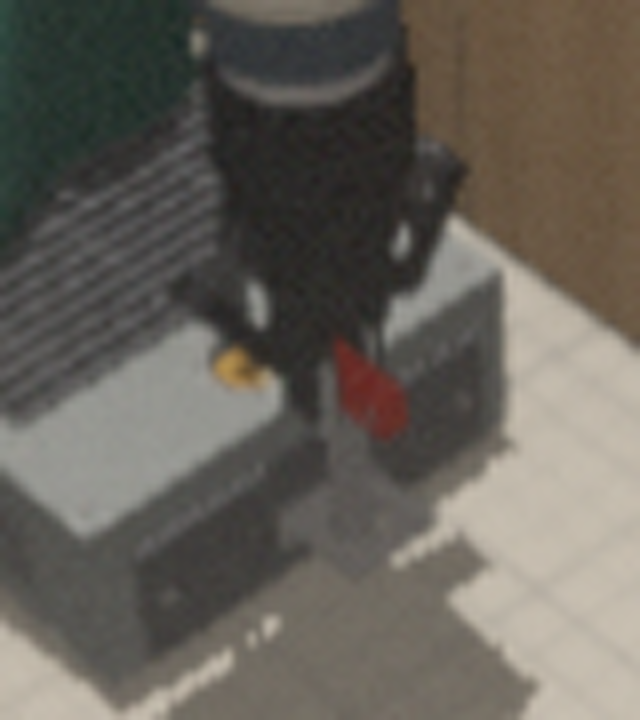

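>>> {"name": "jog_arm", "arguments": {
  "steps": [
    [[0, 0, 0], [-3, 0, 0], -1],
    [[0, 0, 0], [-4, 0, 0], -1],
    [[0, 0, 0], [-6, 0, 0], -1],
    [[0, 0, 0], [-8, 0, 0], -1],
    [[0, 0, 0], [-8, 0, 0], -1],
    [[0, 0, 0], [-8, 0, 0], -1],
    [[0, 0, 0], [-8, 0, 0], -1],
    [[0, 0, 0], [-8, 0, 0], -1],
    [[0, 0, 0], [-8, 0, 0], -1],
    [[0, 0, 0], [-8, 0, 0], -1],
    [[0, 0, 0], [-8, 0, 0], -1],
    [[0, 0, 0], [-8, 0, 0], -1],
    [[0, 0, 0], [-5, 0, 0], -1],
    [[0, 0, 0], [-4, 0, 0], -1],
    [[0, 0, 0], [0, 0, 0], -1]
  ]
}}

```text
clock: 14.97
position: [0.4826, -0.0299, 0.1333]
tool_rot: [-2.193, -2.247, 0.003]
contact_force: [-1.2, 0.3, -1.5]
grip_width: 0.0133
```

Run:
```python
from h import *
go((.481+.0026,.0651-.107,.133),91.4);s=read_state();print(s["contact_force"],s["torque"],s["grip_width"])
m,im=snap("scene","s12.npz");crop(im,180,110,280,220,6,"pics/s12.png")
```

```text
pos [482.57 -29.93 133.31] shift [-11.99   0.74   0.31] shift after turn [-11.99   0.73   0.31] turn [-0.16  0.01 -0.03]
[-1.24  0.32 -1.49] [ 0.   -0.1   0.04] 0.013287198542103931
```

View pics/s12.png

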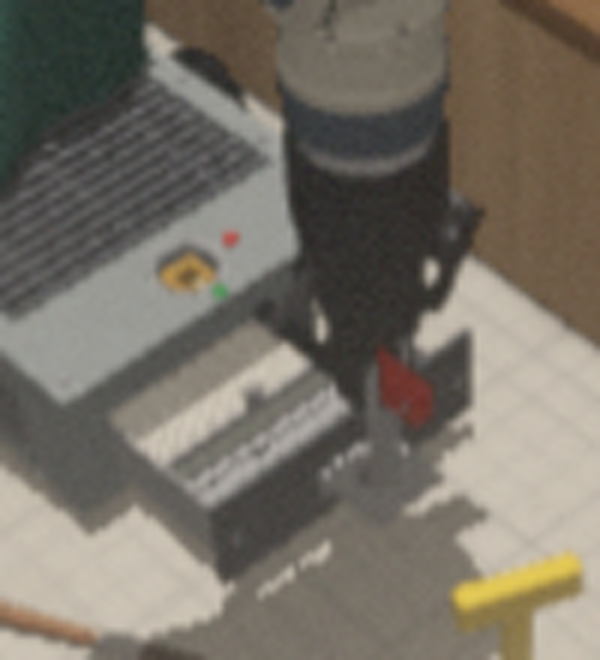

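Tray is coming out. Go on to the stop in small rows.

>>> {"name": "jog_arm", "arguments": {
  "steps": [
    [[0, 0, 0], [-4, 0, 0], -1],
    [[0, 0, 0], [-4, 0, 0], -1],
    [[0, 0, 0], [-3, 0, 0], -1],
    [[0, 0, 0], [-2, 0, 0], -1],
    [[0, 0, 0], [0, 0, 0], -1]
  ]
}}

```text
clock: 15.43
position: [0.4829, -0.042, 0.1333]
tool_rot: [-2.192, -2.247, 0.001]
contact_force: [1.8, 2.6, -1.3]
grip_width: 0.0131
```

Run:
```python
from h import *
go((.481+.0026,.0651-.107,.133),91.4);s=read_state();print(s["contact_force"],s["torque"],s["grip_width"])
```

```text
pos [482.91 -41.96 133.3 ] shift [0.05 0.7  0.3 ] shift after turn [0.05 0.7  0.3 ] turn [-0.14 -0.08  0.01]
[ 1.8   2.61 -1.25] [ 0.88 -0.11 -0.02] 0.013088751824047609
```

>>> {"name": "jog_arm", "arguments": {
  "steps": [
    [[0, 0, 0], [-1.5, 0, 0], -1],
    [[0, 0, 0], [-1.5, 0, 0], -1],
    [[0, 0, 0], [0, 0, 0], -1],
    [[0, 0, 0], [0, 0, 0], -1]
  ]
}}

```text
clock: 15.77
position: [0.483, -0.044, 0.1333]
tool_rot: [-2.191, -2.247, -0.001]
contact_force: [1.0, 7.8, -2.0]
grip_width: 0.0128
```

Run:
```python
from h import *
go((.481+.0026,.0651-.107,.133),91.4);s=read_state();print(s["contact_force"],s["torque"],s["grip_width"])
m,im=snap("wrist","w13.npz");cv2.imwrite("pics/w13.png",cv2.resize(im[:,:,::-1],None,fx=1.5,fy=1.5,interpolation=2))
m,im=snap("scene","s13.npz");crop(im,180,110,280,220,6,"pics/s13.png")
```

```text
pos [483.04 -43.99 133.3 ] shift [2.08 0.61 0.31] shift after turn [2.08 0.61 0.3 ] turn [-0.11 -0.18  0.05]
[ 0.97  7.79 -1.98] [ 2.13 -0.37 -0.1 ] 0.012837839830590251
```

View pics/w13.png

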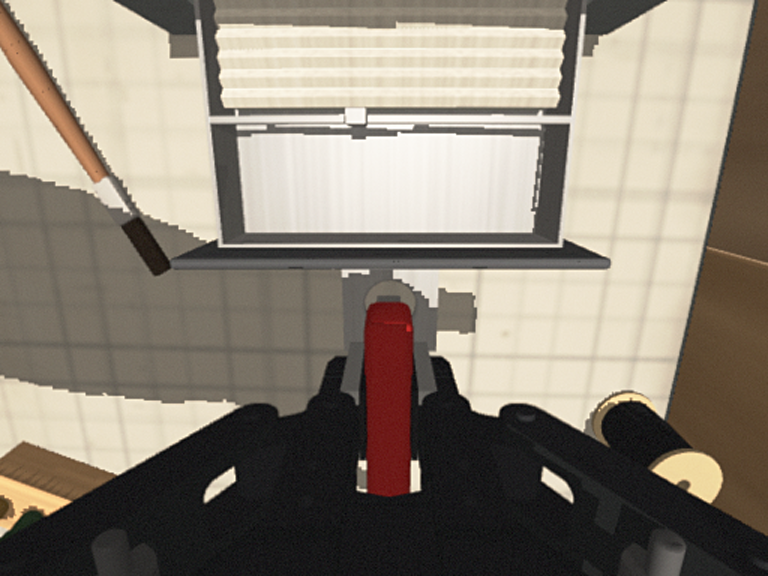

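View pics/s13.png

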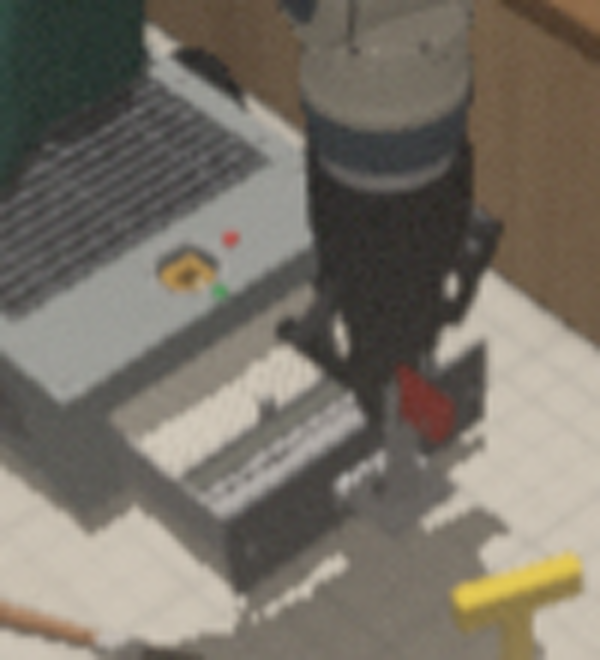

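>>> {"name": "jog_arm", "arguments": {
  "steps": [
    [[0, 0, 0], [4, 0, 0], -1],
    [[0, 0, 0], [3, 0, 0], -1],
    [[0, 0, 0], [0, 0, -10], -1],
    [[0, 0, 0], [0, 0, -15], -1],
    [[0, 0, 0], [0, 0, -25], -1],
    [[0, 0, 0], [0, 0, -30], -1],
    [[0, 0, 0], [0, 0, -35], -1],
    [[0, 0, 0], [0, 0, -30], -1],
    [[0, 0, 0], [0, 0, 0], -1],
    [[0, 0, 0], [0, 0, 0], -1]
  ]
}}

```text
clock: 16.7
position: [0.4838, -0.0384, 0.2798]
tool_rot: [2.193, 2.247, -0.0]
contact_force: [-0.1, 0.2, -1.8]
grip_width: 0.0131
```

Run:
```python
from h import *
go((.528,-.27,.28),169);s=read_state();print(s["contact_force"],s["torque"],s["grip_width"],s["joint_pos"])
m,im=snap("wrist","w14.npz");cv2.imwrite("pics/w14.png",cv2.resize(im[:,:,::-1],None,fx=1.5,fy=1.5,interpolation=2))
m,im=snap("scene","s14.npz");crop(im,180,70,300,190,6,"pics/s14.png")
```

```text
pos [483.84 -38.44 279.84] shift [-232.58   38.44    0.21] shift after turn [ -87.53 -218.88   -0.16] turn [ -0.01   0.11 -77.59]
[-0.1   0.23 -1.83] [ 0.02  0.05 -0.06] 0.013055280207339696 [-0.25  0.14 -0.07  1.36 -0.    1.29]
```

View pics/w14.png

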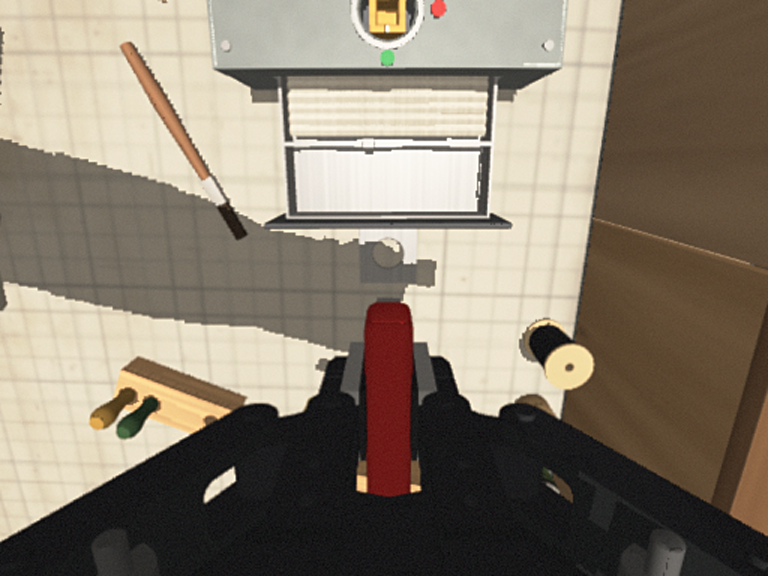

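View pics/s14.png

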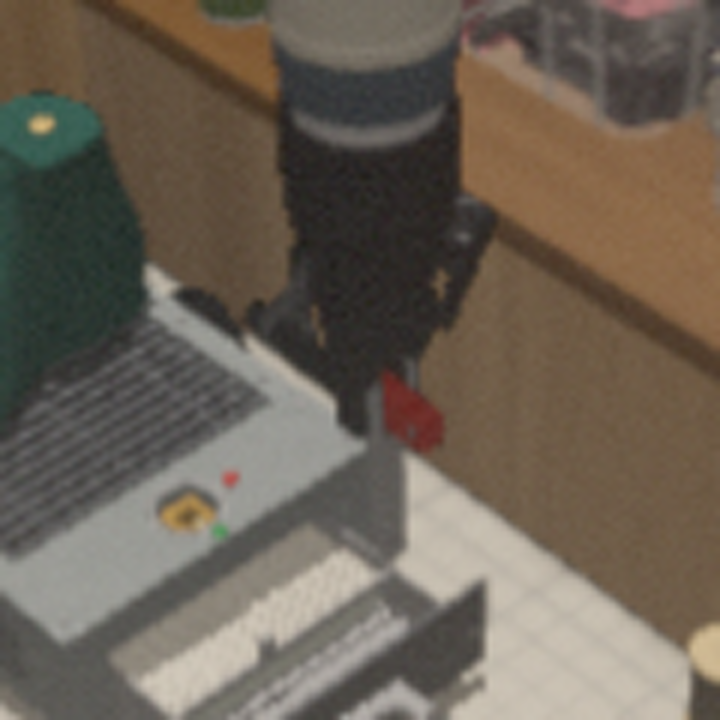

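Run:
```python
from h import *
np.set_printoptions(precision=4,suppress=True)
W=dict(np.load("w14.npz"));im=W["im"]
cv2.imwrite("pics/w14c.png",cv2.convertScaleAbs(cv2.resize(im[155:225,225:295,::-1],None,fx=8,fy=8,interpolation=2),alpha=1.2))
print("eye",plane(W,(387.5/1.5-.3,252/1.5-.3),.049))
W=dict(np.load("w5.npz"));
```

```text
eye [ 0.4836 -0.0386  0.049 ]
```

View pics/w14c.png

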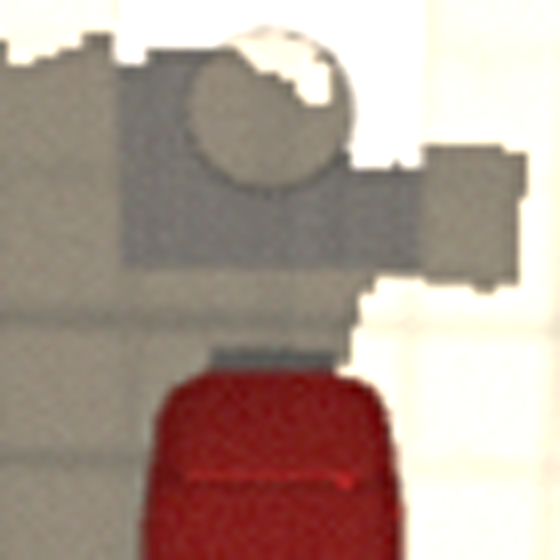

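>>> {"name": "jog_arm", "arguments": {
  "steps": [
    [[0, 0, -6.95], [0, 0, 0], -1],
    [[0, 0, -6.95], [0, 0, 0], -1],
    [[0, 0, -6.95], [0, 0, 0], -1],
    [[0, 0, -6.95], [0, 0, 0], -1],
    [[0, 0, -6.95], [0, 0, 0], -1],
    [[0, 0, -6.95], [0, 0, 0], -1],
    [[0, 0, -6.95], [0, 0, 0], -1],
    [[0, 0, -6.95], [0, 0, 0], -1],
    [[0, 0, -6.95], [0, 0, 0], -1],
    [[0, 0, -6.95], [0, 0, 0], -1],
    [[0, 0, -6.95], [0, 0, 0], -1],
    [[0, 0, -6.95], [0, 0, 0], -1],
    [[0, 0, -6.95], [0, 0, 0], -1],
    [[0, 0, -6.95], [0, 0, 0], -1],
    [[0, 0, 0], [0, 0, 0], -1]
  ]
}}

```text
clock: 18.05
position: [0.4827, -0.0381, 0.2769]
tool_rot: [0.247, -3.127, -0.002]
contact_force: [-0.2, -1.1, -1.2]
grip_width: 0.0129
```

Run:
```python
from h import *
np.set_printoptions(precision=4,suppress=True)
W=dict(np.load("w14.npz"))
c=lambda x,y,z:plane(W,(225+(x+.5)/8-.5,155+(y+.5)/8-.5),z)
print("shank front",c(210,348,.181),c(337,348,.181))
go((.5246,-.3012,.26),188.7)
```

```text
shank front [ 0.478  -0.0355  0.181 ] [ 0.4903 -0.0352  0.181 ]
pos [482.69 -38.07 276.9 ] shift [  -0.15 -266.47   16.51] shift after turn [  -1.63 -266.44   16.9 ] turn [ 0.08 -0.27  0.33]
```

>>> {"name": "jog_arm", "arguments": {
  "steps": [
    [[0.1, -0.3, 0.3], [-0.4, -20, 0], -1],
    [[0, 0, 0], [-0.4, -33, 0], -1],
    [[0, 0, 0], [-0.4, -33, 0], -1],
    [[0, 0, 0], [-0.4, -33, 0], -1],
    [[0, 0, 0], [-0.4, -33, 0], -1],
    [[0, 0, 0], [-0.4, -33, 0], -1],
    [[0, 0, 0], [-0.4, -33, 0], -1],
    [[0, 0, 0], [-0.3, -33, 0], -1],
    [[0, 0, 0], [0, -15, 0], -1],
    [[0, 0, 0], [0, 0, 20], -1],
    [[0, 0, 0], [0, 0, 20], -1],
    [[0, 0, 0], [0, 0, 20], -1],
    [[0, 0, 0], [0, 0, 20], -1],
    [[0, 0, 0], [0, 0, 12], -1],
    [[0, 0, 0], [0, 0, 0], -1],
    [[0, 0, 0], [0, 0, 0], -1]
  ]
}}

```text
clock: 19.38
position: [0.5252, -0.3003, 0.1858]
tool_rot: [-0.227, 3.132, 0.001]
contact_force: [-0.1, -1.1, -1.0]
grip_width: 0.0125
```

Run:
```python
from h import *
go((.5261,-.3009,.165),188.7);s=read_state();print(s["contact_force"],s["torque"],s["grip_width"])
m,im=snap("wrist","w15.npz");cv2.imwrite("pics/w15.png",cv2.resize(im[100:250,150:350,::-1],None,fx=4,fy=4,interpolation=2))
m,im=snap("scene","s15.npz");crop(im,270,170,350,250,8,"pics/s15.png")
go((.5261,-.3009,.165),188.7)
```

```text
pos [ 525.22 -300.27  185.84] shift [-0.75 -0.76 20.84] shift after turn [-0.78 -0.75 20.84] turn [ 0.03  0.08 -0.4 ]
[-0.15 -1.11 -1.01] [-0.06 -0.01  0.06] 0.012548518341065436
pos [ 525.91 -300.84  187.44] shift [-0.1  -0.05 22.44] shift after turn [-0.18 -0.09 22.44] turn [-0.1   0.21 -0.35]
```

View pics/w15.png

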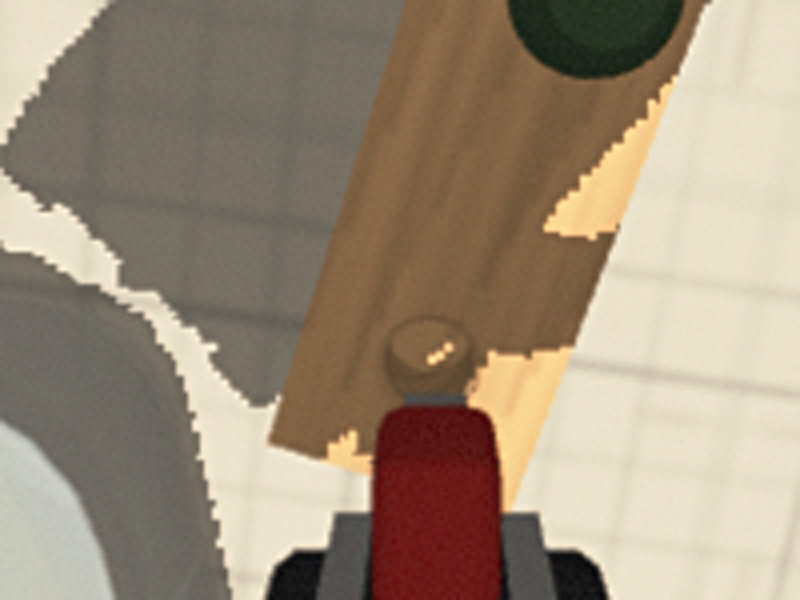

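View pics/s15.png

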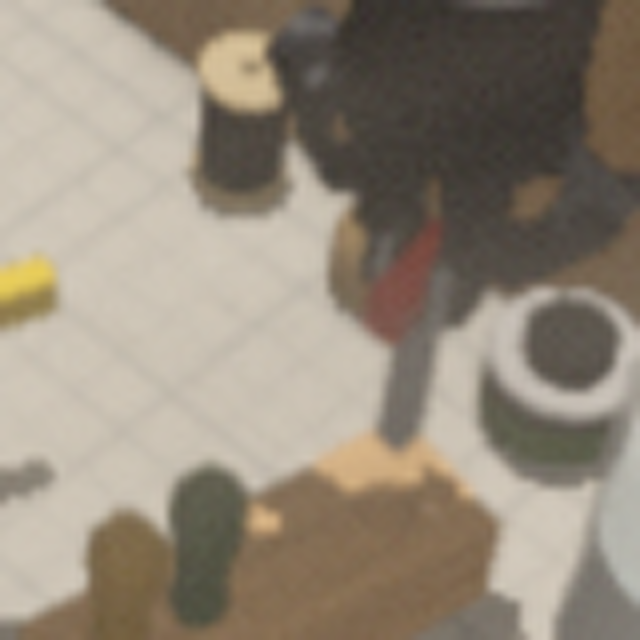

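Run:
```python
from h import *
np.set_printoptions(precision=4,suppress=True)
W=dict(np.load("w15.npz"))
c=lambda x,y,z:plane(W,(150+(x+.5)/4-.5,100+(y+.5)/4-.5),z)
print("hole",c(386,357,.045),c(474,357,.045),c(430,316,.045))
print("shank",c(405,394,.087),c(466,394,.087))
```

```text
hole [ 0.5292 -0.3106  0.045 ] [ 0.5264 -0.2906  0.045 ] [ 0.5182 -0.302   0.045 ]
shank [ 0.5241 -0.3058  0.087 ] [ 0.5224 -0.2941  0.087 ]
```

>>> {"name": "jog_arm", "arguments": {
  "steps": [
    [[0, 0, 0], [1.6, -0.7, 0], -1],
    [[0, 0, 0], [0, 0, 12], -1],
    [[0, 0, 0], [0, 0, 12], -1],
    [[0, 0, 0], [0, 0, 10], -1],
    [[0, 0, 0], [0, 0, 8], -1],
    [[0, 0, 0], [0, 0, 8], -1],
    [[0, 0, 0], [0, 0, 0], -1]
  ]
}}

```text
clock: 20.07
position: [0.5238, -0.3015, 0.1352]
tool_rot: [-0.23, 3.131, 0.001]
contact_force: [-0.3, 0.1, -1.1]
grip_width: 0.0124
```

Run:
```python
from h import *
go((.5245,-.3016,.118),188.7);s=read_state();print(s["contact_force"],s["torque"],s["grip_width"])
```

```text
pos [ 523.81 -301.49  135.23] shift [-0.63 -0.22 17.23] shift after turn [-0.66 -0.21 17.23] turn [ 0.02  0.1  -0.29]
[-0.34  0.06 -1.05] [0.05 0.03 0.  ] 0.012416303474275529
```

In the hole (nose about 30 mm, below the 45 mm top) with no contact force; continue to the floor.

>>> {"name": "jog_arm", "arguments": {
  "steps": [
    [[0, 0, 0], [0, 0, 5], -1],
    [[0, 0, 0], [0, 0, 5], -1],
    [[0, 0, 0], [0, 0, 4], -1],
    [[0, 0, 0], [0, 0, 3], -1],
    [[0, 0, 0], [0, 0, 1], -1],
    [[0, 0, 0], [0, 0, 0], -1],
    [[0, 0, 0], [0, 0, 0], -1]
  ]
}}

```text
clock: 20.65
position: [0.5244, -0.3018, 0.1188]
tool_rot: [-0.23, 3.13, -0.001]
contact_force: [-0.3, -0.8, -1.1]
grip_width: 0.013
```

Run:
```python
from h import *
go((.5245,-.3016,.118),188.7);s=read_state();print(s["contact_force"],s["torque"],s["grip_width"])
```

```text
pos [ 524.4  -301.84  118.78] shift [-0.13  0.22  0.78] shift after turn [-0.14  0.22  0.78] turn [-0.07  0.18 -0.28]
[-0.27 -0.77 -1.06] [-0.05  0.03  0.  ] 0.012951535279929217
```

>>> {"name": "jog_arm", "arguments": {
  "steps": [
    [[0, 0, 0], [0, 0, 1], -1],
    [[0, 0, 0], [0, 0, 1], -1],
    [[0, 0, 0], [0, 0, 0], -1]
  ]
}}

```text
clock: 20.9
position: [0.5247, -0.302, 0.1183]
tool_rot: [-0.23, 3.128, -0.004]
contact_force: [-1.8, 1.1, 11.1]
grip_width: 0.0127
```

>>> {"name": "jog_arm", "arguments": {
  "steps": [
    [[0, 0, 0], [0, 0, -1], -1],
    [[0, 0, 0], [0, 0, 0], -0.6],
    [[0, 0, 0], [0, 0, 0], -0.2],
    [[0, 0, 0], [0, 0, 0], 0],
    [[0, 0, 0], [0, 0, 0], 0],
    [[0, 0, 0], [0, 0, -10], 0],
    [[0, 0, 0], [0, 0, -20], 0],
    [[0, 0, 0], [0, 0, -30], 0],
    [[0, 0, 0], [0, 0, -35], 0],
    [[0, 0, 0], [0, 0, -35], 0],
    [[0, 0, 0], [0, 0, -30], 0],
    [[0, 0, 0], [0, 0, 0], 0]
  ]
}}

```text
clock: 21.9
position: [0.5249, -0.3025, 0.2849]
tool_rot: [-0.23, 3.123, -0.012]
contact_force: [1.0, -0.5, 0.8]
grip_width: 0.0425
```

Run:
```python
from h import *
np.set_printoptions(precision=4,suppress=True)
s=read_state();print(s["position"],s["contact_force"],s["grip_width"])
m,im=snap("wrist","w16.npz");cv2.imwrite("pics/w16.png",cv2.resize(im[:,:,::-1],None,fx=1.5,fy=1.5,interpolation=2))
m,im=snap("scene","s16.npz");cv2.imwrite("pics/s16.png",cv2.resize(im[100:290,150:400,::-1],None,fx=3,fy=3,interpolation=2))
```

```text
[ 0.5249 -0.3025  0.2849] [ 0.9623 -0.5361  0.7952] 0.0425023745745745
```

View pics/w16.png

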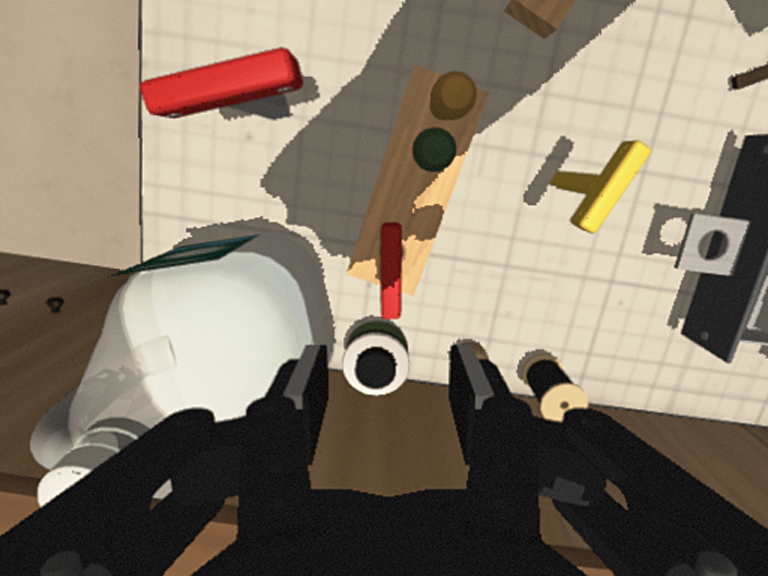

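View pics/s16.png

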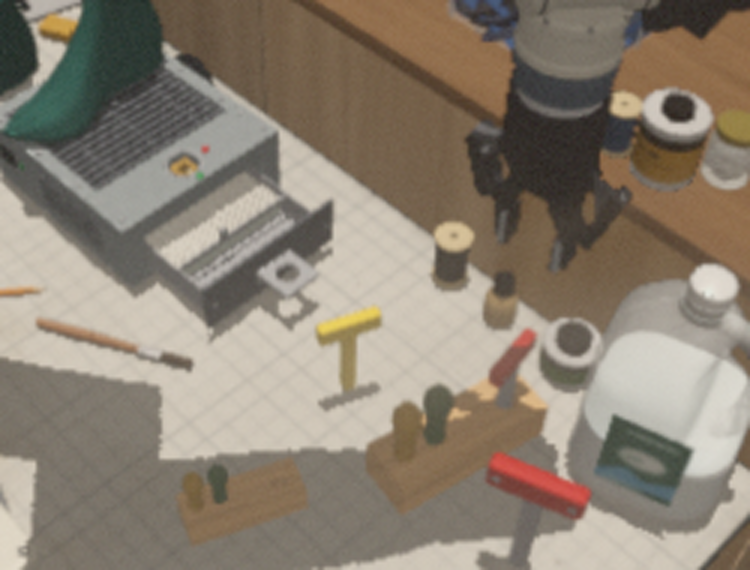

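Run:
```python
from h import *
np.set_printoptions(precision=4,suppress=True)
m,im=snap("top","t16.npz");crop(im,150,100,400,250,3.0,"pics/t16.png")
```

```text
(no output)
```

View pics/t16.png

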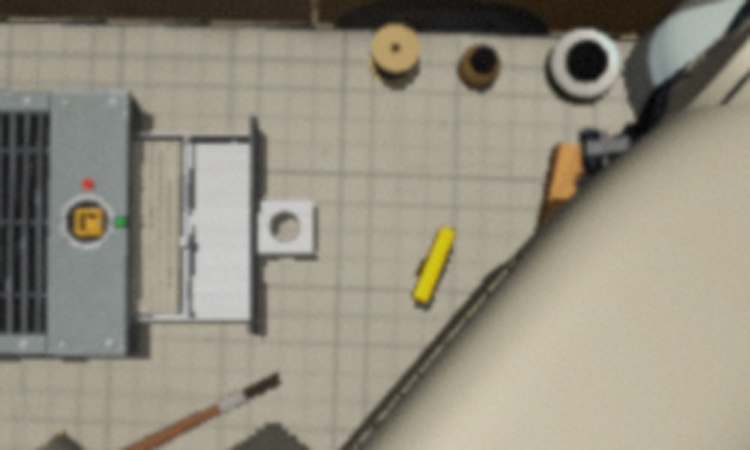

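Run:
```python
from h import *
np.set_printoptions(precision=4,suppress=True)
m=camera_model("top")
a=plane(m,(80+632/5-.4,110+327/5-.4),.049);b=plane(m,(150+286/3-.33,100+226.5/3-.33),.049);print(a,b,np.linalg.norm(a-b))
W=dict(np.load("w16.npz"));print("bar",[plane(W,(x/1.5-.3,y/1.5-.3),.123) for x,y in((391,226),(391,318))])
print(job_done())
```

```text
[0.4811 0.0596 0.049 ] [ 0.4835 -0.0408  0.049 ] 0.10046608003030985
bar [array([ 0.4967, -0.3058,  0.123 ]), array([ 0.5584, -0.2966,  0.123 ])]
the job is handed in; nothing more can be done
None
```

The job is done and handed in at about 22 s of the 59 s allowed. I unlocked the extractor with the smaller red key, pulled the tray out to its stop, and put the key back in its hole.

- **Lock:** the key went fully home, and I turned it clockwise until I felt the stop. The pointer sits at the green dot, and the barrel edges look parallel to the extractor's.
- **Tray:** the pull force rose to about 8 N at the stop, well above the tray's friction. The eye has moved about 100 mm in the top view and 99 mm in the wrist view, so the two agree within calibration.
- **Key:** it touched the bottom of its hole at the same height at which I first gripped it. After I let go, its crossbar measured within about 2 mm of where it started, with its usual slight lean.
- **Bystanders:** the tin, spool and bottle look untouched in the last pictures. I did not measure their positions before and after.
- **Disagreements:** the cameras differed by 1–2 mm on where the socket and hole were, so I corrected both fits using the wrist camera alone. The key tilted about 1° in the grip during the pull, and I allowed for that when putting it back.

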